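Pack the printing blocks and clip the tote to its base

ROBOT

A 6-joint arm with a two-finger parallel gripper is mounted at the origin on the work surface. World frame = base frame: x ahead of the robot, y to its left, z up, the work surface at z = 0. Lengths are in mm, angles in rad, forces in N, time in s.
With the tool pointing down it reaches from about 250 to 850 mm from the base axis. Payload 12.5 kg.
Tool frame: the origin (TCP) lies at the centre of the arm's flange, where the gripper is bolted on; the fingertips stand 186 mm ahead of it and the grasp point (between the pads) lies 167 mm ahead of it; y points along the fingers, z is the direction in which the jaws open and shut, and the axes are right-handed (so a half turn about y gives the same grasp; the last joint's range is limited). The gripper opens to 93 mm and grips with 3 to 60 N. Pads are 15 mm wide; open, the fingers measure 128 mm over their backs; the gripper's body (75 mm by 188 mm) begins 65 mm behind the grasp point.
Start: joints at [-1.281, 0.351, 1.652, -0, 1.139, -0.085], TCP at [201.366, -511.798, 404.733] pointing down, gripper open.
Joint ranges: [-2.75, 2.75], [-0.79, 2.1], [0.01, 2.65], [-1.57, 4.71], [0.07, 3.14], [-2.87, 2.87]. Speed limits (rad/s): [2.22, 2.22, 2.79, 3.14, 3.14, 3.14].

INTERFACE

Orientations are given as a unit quaternion [w, x, y, z].
In Python, from rig import r gives the robot as it stands.
- The arm moves only by the shell command python3 -m crank 'ROWS' [FORCE]. ROWS is JSON, a list of rows, each a list of 7 numbers: the shift along the tool's x, y, z in m, then the turn, a rotation vector about the tool's x, y, z in rad, then the closure, from -1 (fully open) to 1 (shut). In form: [[tx, ty, tz, rx, ry, rz, jaw], ...]. A call has 1 to 20 rows; each row is the pose to reach, as a shift and turn from the pose commanded when the call began, along the tool's axes at that moment; what a row does not reach only later rows make up. A row lasts 1/10 s, in which the tool goes at most 50 mm and 8.59 degrees, less where a joint would pass 70% of its speed; a pose out of reach is approached as far as the arm can. A call with a gripper value outside its range is refused whole. The fingers move at their own pace and stop on an object; FORCE is the grip in N (left out, the last holds). Time passes only in rows, so rows that repeat a pose let the fingers close. It gives the time, the measured TCP pose, the force and the opening at its end, in the units of the state.
- r.sense(): the state, without advancing time (a new reading comes with each control period).
- r.get_image(name): name is "scene" or "top" or "wrist"; returns the picture (384x512x3 uint8, blue, green, red); there is no depth.
- r.camera_params(name): a dict with "mtx" (3x3 intrinsics, pixels), "pose" (4x4, takes a point from camera to world coordinates). Camera axes: x right, y down, z forward; pixel columns grow to the right and rows downward; lengths in mm; the calibration is good to about 2 mm. A picture is of the moment at which its call begins: read the wrist's pose just before it. camera_params takes no time and is no camera call; for the wrist camera it gives the pose at the moment of the call.
- r.hand_in(): hands the job in, once; it reports no verdict.
Trained networks look in the newest picture that a camera, given by its name, has taken for a name from the list of things; names that differ only in an ending like _2 or _b are one class to them, and where a whole thing is asked for, a point or a joint stands for the part that bears it (a point fixed in the world has none). Each returns a list of dicts, best first, with "p" (0 to 1); they miss things now and then, are a little off and sometimes report something else, mostly with a low value. They report only what shows in the picture. A call takes as long as a camera call.
- r.find_in(camera, query): "box" ([left, top, right, bottom] in pixels, round what is visible of it).
- r.masks_of(camera, query): "mask" (384x512 bool, what is visible of it) and "box" ([left, top, right, bottom] in pixels, round what is visible of it).
The state is a dict: "time": time; "joint_pos": joint angles; "dq": joint speeds; "joint_torque": joint torques, N m; "eef_pos": TCP position; "tcp_rot": TCP orientation; "force": force on the tool from outside, world axes, zero at the start; "ft_torque": the same for the moment, N m; "opening": finger opening in mm.
Only numpy, scipy, OpenCV 4.12 (cv2) and the standard library are available. Lean on these libraries where they do the work, as an engineer would, in place of code of your own. Each camera call takes 0.05 s, during which the arm holds its last target.

TASK

Put all the finished printing blocks from the engraver's catch tray into the wooden tote. Pull the chest's drawer out to its stop, take the two R-clips from it and lock the tote down: push one clip's straight leg through the cross hole of each of the tote's two pins until its bow has sprung over the pin and the rubber neck is up against it. Then push the drawer fully shut, and leave the other things on the desk where they are.

Things in the scene. Friction and masses are not known exactly. Their poses are not given: they have to be found in the camera images.
- chest_drawer0 (a joint): How far the drawer of the low plywood chest is pulled out, m: 0 shut, 0.166 at its stop. The chest is 240 mm deep, 220 mm wide and 90 mm high, front towards the robot; the drawer slides straight out towards the robot (the handle point's -x) and runs lightly (a few N)
- chest_drawer0_handle (a point): Middle of the drawer's steel bar handle (moves with the drawer): a level bar about 10 mm thick and 110 mm long along the point's y, 35 mm in front of the drawer's front, about 52 mm above the table. The drawer's floor begins 56 mm behind (+x of) the bar, 22 mm above the table; inner width 178 mm, walls 52 mm high
- clip_a: R-clip, 138 mm long, 65 g. Origin: centre of the underside of its black rubber grip, 50 (x) x 24 x 30 mm high. All wire lies level 15 mm above the origin. A 12 mm thick rubber neck goes on along the axis from x = 25 to 50 mm, then the straight leg (6 mm, round tip) along y = 0 to x = 113 mm. When home, the pin's axis is at x = 66 mm and the neck meets the pin: the stop
- clip_a_bow (a joint): How far clip_a's bow is sprung open, rad: 0 relaxed (up to 0.03 on a pin), about 0.16 passing over a pin. The bow is a wire on the +y side of the leg (to y = 21 mm) that curves round the pin's place, pinches in at x = 82 mm and flares out at its end, x = 99 mm. Pushing the leg in, the flare rides over the pin, the bow bends out 9 mm and springs back: 5 to 20 N along the leg
- clip_b: R-clip exactly like clip_a (same origin and axes). At the start both lie flat in the drawer, legs roughly to +y: clip_a about 42 mm behind the drawer's front, clip_b about 63 mm farther back
- clip_b_bow (a joint): The same as clip_a_bow, for clip_b
- tote: Open wooden carrying tote on its plywood base board (fixed to the table). Origin: on the table under the tote's middle; z up, x roughly away from the robot. The tote is 200 mm (x) by 165 mm (y) outside, its rim 64 mm above the table. On its +y and -y sides a steel pin stands upright through the lug, 52 mm from the tote's wall
- tote_in (a point): Centre of the tote's inner floor, 18 mm above the table, axes as the tote. Inside 188 mm (x) by 153 mm (y), walls 46 mm high and 6 mm thick
- pin_left_hole (a point): Middle of the cross hole in the left (+y) pin, axes as the tote. The pin is an upright steel rod of 30 mm diameter; the hole runs level right through it along the point's x, is 8.4 mm wide and 7.8 mm high, its mouths countersunk 2 to 3 mm all round, and lies 60 mm above the table; the pin's top is 18 mm above the hole's middle. A clip may go in from either end of the hole, with its bow to either side
- pin_right_hole (a point): The same in the right (-y) pin
- tray_in (a point): Centre of the floor of the engraver's aluminium catch tray (fixed), 15 mm above the table; inside 190 by 190 mm, walls 12 mm high. The engraver itself, 200 mm high, stands behind the tray, its front 190 mm from the tray's middle on the tray's -y side; between them a chute slopes up to 80 mm above the table
- block_1: Engraved hardwood printing block, 68 x 42 x 30 mm (x, y, z), 40 to 85 g, flat in the catch tray at the start. Origin: centre of its underside. Three or four blocks are present; an absent one reads None
- block_2: Another such block, the same size and origin; may be absent
- block_3: Another such block, the same size and origin; may be absent
- block_4: Another such block, the same size and origin; may be absent
- ink: Bystander: ink bottle, 38 mm wide, 70 mm high; origin under its middle
- medium_jar: Bystander: jar, 56 mm wide, 60 mm high; origin under its middle
- eraser: Bystander: white eraser, 60 x 30 x 14 mm; origin under its middle
- tape: Bystander: roll of paper tape lying flat, 90 mm wide, 22 mm high; origin under its middle
- paint_brush: Bystander: paint brush lying on the table, about 190 mm long; origin near its middle
- water_cup: Bystander: white cup, 68 mm wide, 80 mm high; origin under its middle

How it is judged (in metres and radians):
On the way:
1. the drawer has been pulled out to its stop (value of joint chest_drawer0 above 0.156 m), for 0.1 s.
At the end, for the whole second after the job is handed in: One clip per pin: leg through the hole, pin 58 to 74 mm from the grip's middle, clip level and in line with the hole within 0.25 rad, bow relaxed (below 0.06 rad). Every block present lies in the tote, the drawer is shut within 12 mm, all at rest ((((x of pin_left_hole in the frame of clip_a between 0.058 and 0.074 m and y of pin_left_hole in the frame of clip_a between -0.006 and 0.006 m and z of pin_left_hole in the frame of clip_a between 0.008 and 0.022 m and value of joint clip_a_bow below 0.06 rad and angle between the z axis of clip_a and the z axis of tote, either way round below 0.25 rad and angle between the x axis of clip_a and the x axis of tote, either way round below 0.25 rad) and (x of pin_right_hole in the frame of clip_b between 0.058 and 0.074 m and y of pin_right_hole in the frame of clip_b between -0.006 and 0.006 m and z of pin_right_hole in the frame of clip_b between 0.008 and 0.022 m and value of joint clip_b_bow below 0.06 rad and angle between the z axis of clip_b and the z axis of tote, either way round below 0.25 rad and angle between the x axis of clip_b and the x axis of tote, either way round below 0.25 rad)) or ((x of pin_right_hole in the frame of clip_a between 0.058 and 0.074 m and y of pin_right_hole in the frame of clip_a between -0.006 and 0.006 m and z of pin_right_hole in the frame of clip_a between 0.008 and 0.022 m and value of joint clip_a_bow below 0.06 rad and angle between the z axis of clip_a and the z axis of tote, either way round below 0.25 rad and angle between the x axis of clip_a and the x axis of tote, either way round below 0.25 rad) and (x of pin_left_hole in the frame of clip_b between 0.058 and 0.074 m and y of pin_left_hole in the frame of clip_b between -0.006 and 0.006 m and z of pin_left_hole in the frame of clip_b between 0.008 and 0.022 m and value of joint clip_b_bow below 0.06 rad and angle between the z axis of clip_b and the z axis of tote, either way round below 0.25 rad and angle between the x axis of clip_b and the x axis of tote, either way round below 0.25 rad))) and x of block_1 in the frame of tote_in between -0.095 and 0.095 m and y of block_1 in the frame of tote_in between -0.078 and 0.078 m and z of block_1 in the frame of tote_in between -0.01 and 0.05 m and linear speed of each of block_1, block_2, block_3, block_4, clip_a, clip_b below 0.02 m/s and x of block_2 in the frame of tote_in between -0.095 and 0.095 m and y of block_2 in the frame of tote_in between -0.078 and 0.078 m and z of block_2 in the frame of tote_in between -0.01 and 0.05 m and x of block_3 in the frame of tote_in between -0.095 and 0.095 m and y of block_3 in the frame of tote_in between -0.078 and 0.078 m and z of block_3 in the frame of tote_in between -0.01 and 0.05 m and x of block_4 in the frame of tote_in between -0.095 and 0.095 m and y of block_4 in the frame of tote_in between -0.078 and 0.078 m and z of block_4 in the frame of tote_in between -0.01 and 0.05 m and value of joint chest_drawer0 below 0.012 m); the robot touches nothing.
It fails at once if a bystander is moved by more than 40 mm (distance of any of ink, medium_jar, eraser, tape, paint_brush, water_cup from where it was at the start of the episode above 0.04 m).
Of block_1, block_2, block_3, block_4 only 3 to 4 are there at a start; the rules pass over those that are not, and their reading is None.
At some moment in a run one of block_1, block_2, block_3, block_4 may be knocked a few centimetres aside while the robot is not near it.
It also fails if it takes over 210 s, if anything falls off the work surface, if the arm or the gripper's body presses on something with over 40 N, if the wrist force passes 120 N, or if a joint passes its speed limit or range.

## Working session

There is one attempt and no reset: what is moved stays moved. The work goes in short steps, Python scripts to look and compute and a shell command to move; the robot and the scene stay as the last step left them, time stands still between calls to the robot, and variables do not carry over. Pictures are saved under pics/ and viewed, and the job is handed in when it is done.

```bash
ls; mkdir -p pics
python3 - <<'E'
from rig import r
import cv2
s=r.sense(); print(s)
for n in("scene","top","wrist"):
    p=r.camera_params(n); print(n,p["mtx"],p["pose"])
    cv2.imwrite(f"pics/{n}0.png",r.get_image(n))
E
```

```text
pics
{'time': 0.0, 'joint_pos': array([-1.28058436e+00,  3.51238775e-01,  1.65242745e+00, -2.61419721e-05,
        1.13907271e+00, -8.46032312e-02]), 'dq': array([-0.00193337, -0.00181157, -0.00048754,  0.00113043,  0.00073245,
       -0.00034987]), 'joint_torque': array([ 5.56559953e-04, -4.97323930e+01, -2.85254306e+01,  7.00103631e-02,
        2.57232506e-02, -7.85542511e-05]), 'eef_pos': array([ 201.33887855, -511.68610362,  404.19863095]), 'tcp_rot': array([ 0.13169669, -0.13179657,  0.69512716, -0.69432261]), 'force': array([ 0.80830381, -0.51456973,  0.20302165]), 'ft_torque': array([-0.03036496,  0.00174554, -0.03034699]), 'opening': 93.15193564276302}
scene [[415.54330139   0.         251.52486172]
 [  0.         415.54330139 186.05259606]
 [  0.           0.           1.        ]] [[-1.95299184e-01  5.79592977e-01 -7.91157513e-01  1.38467985e+03]
 [ 9.80725672e-01  1.20307284e-01 -1.53958806e-01  1.19126997e+02]
 [ 5.94856902e-03 -8.05976512e-01 -5.91917626e-01  6.69049868e+02]
 [ 0.00000000e+00  0.00000000e+00  0.00000000e+00  1.00000000e+00]]
top [[389.52460105   0.         257.35058819]
 [  0.         389.52460105 192.13895173]
 [  0.           0.           1.        ]] [[-8.60907291e-03 -9.86143823e-01  1.65669078e-01  4.26256881e+02]
 [-9.99747509e-01  1.19271167e-02  1.90437060e-02 -4.40622952e+01]
 [-2.07557875e-02 -1.65463300e-01 -9.85997512e-01  1.02696891e+03]
 [ 0.00000000e+00  0.00000000e+00  0.00000000e+00  1.00000000e+00]]
wrist [[265.55427348   0.         256.45807534]
 [  0.         265.55427348 188.46680209]
 [  0.           0.           1.        ]] [[ 3.65669381e-01 -9.02772434e-01 -2.26468180e-01  2.62327539e+02]
 [-9.30744419e-01 -3.54902749e-01 -8.80844155e-02 -4.87279207e+02]
 [-8.53997376e-04  2.42993768e-01 -9.70027474e-01  3.83344216e+02]
 [ 0.00000000e+00  0.00000000e+00  0.00000000e+00  1.00000000e+00]]
```

View pics/top0.png

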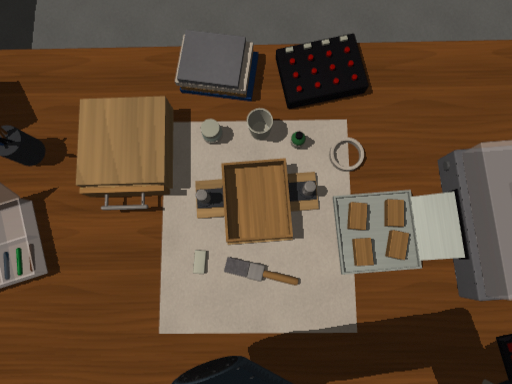

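View pics/scene0.png

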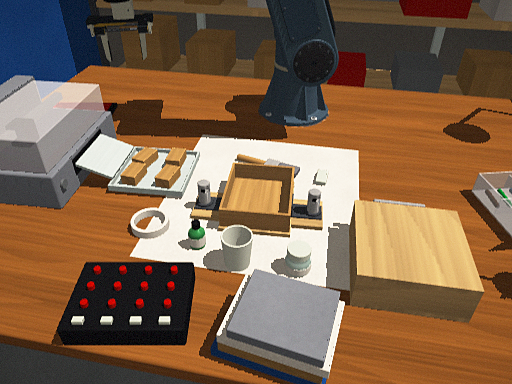

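View pics/wrist0.png

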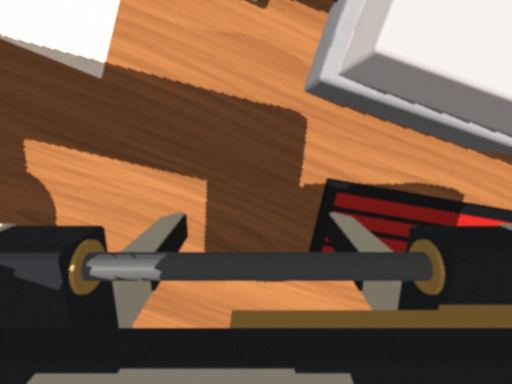

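```bash
cat > h.py <<'E'
import numpy as np, cv2
from rig import r
from scipy.spatial.transform import Rotation as Ro
def rot(s): q=s["tcp_rot"]; return Ro.from_quat([q[1],q[2],q[3],q[0]])
def ray(cam,uv,z,P=None):
    P=P or r.camera_params(cam); K=P["mtx"];T=P["pose"]
    uv=np.atleast_2d(np.asarray(uv,float))
    d=np.c_[(uv-K[:2,2])/[K[0,0],K[1,1]],np.ones(len(uv))]@T[:3,:3].T
    t=(z-T[2,3])/d[:,2]
    return T[:3,3]+d*t[:,None]
def proj(cam,X,P=None):
    P=P or r.camera_params(cam); T=P["pose"]
    c=(np.atleast_2d(X)-T[:3,3])@T[:3,:3]; u=c@P["mtx"].T
    return u[:,:2]/u[:,2:]
def maskrect(cam,m,z):
    c,_=cv2.findContours(m.astype(np.uint8),cv2.RETR_EXTERNAL,cv2.CHAIN_APPROX_NONE)
    c=max(c,key=cv2.contourArea)[:,0]
    w=ray(cam,c,z)[:,:2].astype(np.float32)
    return cv2.minAreaRect(w)
def yawR(jaw_yaw):
    "tool down, jaw axis (tool z) at jaw_yaw in world xy: y=-Z, z=(c,s,0), x=y x z"
    z=np.array([np.cos(jaw_yaw),np.sin(jaw_yaw),0]); y=np.array([0,0,-1.]); x=np.cross(y,z)
    return Ro.from_matrix(np.c_[x,y,z])
def go(gp,jaw_deg=None):
    "print shift/turn to bring grasp point to gp (mm) with jaw axis yaw (deg), nearest of the two half turns"
    s=r.sense(); R0=rot(s); p0=s["eef_pos"]
    z0=R0.as_matrix()[:,2]; j0=np.degrees(np.arctan2(z0[1],z0[0]))
    if jaw_deg is None: jaw_deg=j0
    gp=np.asarray(gp,float); tcp=gp+[0,0,167]
    sh=R0.inv().apply(tcp-p0)/1000
    for k in (0,180):
        R1=yawR(np.radians(jaw_deg+k)); rv=(R0.inv()*R1).as_rotvec()
        print("jaw",round(jaw_deg+k,1),"shift",np.round(sh,4),"turn",np.round(rv,4),"rows>=",np.ceil(max(np.linalg.norm(sh)/.05,np.degrees(np.linalg.norm(rv))/8.59)),"j6",round(s["joint_pos"][5],2),"ry_in_j?")
def st():
    s=r.sense(); R0=rot(s).as_matrix()
    print("t",s["time"],"tcp",np.round(s["eef_pos"],1),"gp",np.round(s["eef_pos"]+R0[:,1]*167,1),"jaw",round(np.degrees(np.arctan2(R0[1,2],R0[0,2])),2),"tilt",np.round(R0[:,1],3),"F",np.round(s["force"],1),"open",round(s["opening"],1),"q",np.round(s["joint_pos"],2))
E
python3 - <<'E'
from h import *
st()
im=r.get_image("top")
for n,z in (("block_1",45),("tote",64),("tray_in",27),("chest_drawer0_handle",52),("ink",70),("eraser",14)):
    for d in r.masks_of("top",n):
        print(n,round(d["p"],2),d["box"],maskrect("top",d["mask"],z))
T=r.camera_params("wrist")["pose"]; s=r.sense(); R=rot(s).as_matrix()
print("cam in tool",R.T@(T[:3,3]-s["eef_pos"]),R.T@T[:3,:3])
E
```

```text
t 0.15 tcp [ 201.4 -511.7  404.3] gp [ 201.3 -511.6  237.3] jaw -68.52 tilt [-0.     0.001 -1.   ] F [-0.2 -0.3 -0.1] open 92.8 q [-1.28  0.35  1.65 -0.    1.14 -0.08]
block_1 0.91 [344.7, 199.2, 365.7, 230.2] ((527.3250122070312, -274.9462890625), (45.845603942871094, 69.64954376220703), 83.55158233642578)
block_1 0.8 [384.5, 228.7, 410.8, 256.7] ((455.5318603515625, -369.8114013671875), (52.63972091674805, 70.8448486328125), 76.67741394042969)
block_1 0.71 [351.9, 235.9, 373.2, 264.2] ((438.53521728515625, -285.3118591308594), (67.44652557373047, 49.44816589355469), 2.435274600982666)
block_1 0.58 [381.4, 199.0, 401.0, 228.6] ((534.2882080078125, -367.5816955566406), (45.82860565185547, 69.60542297363281), 83.47335815429688)
block_1 0.58 [329.8, 141.1, 512.0, 300.0] ((540.673583984375, -436.570556640625), (443.94451904296875, 411.49737548828125), 83.4346694946289)
tote 0.77 [192.7, 162.3, 319.8, 244.5] ((565.8450317382812, -24.349502563476562), (208.9704132080078, 305.5286560058594), 3.9948854446411133)
tote 0.58 [330.7, 139.6, 510.0, 302.6] ((538.58544921875, -428.9904479980469), 
[... 282 characters left out ...]
 (451.8887634277344, 421.1707763671875), 83.43467712402344)
chest_drawer0_handle 0.71 [79.9, 185.0, 170.6, 214.6] ((581.8401489257812, 316.3345947265625), (232.0675811767578, 67.18363189697266), 89.36279296875)
ink 0.63 [288.9, 130.5, 306.3, 147.4] ((720.3170776367188, -130.14190673828125), (35.563377380371094, 42.32980728149414), 88.6888427734375)
eraser 0.82 [195.0, 251.0, 209.1, 274.2] ((417.3598937988281, 125.46268463134766), (31.187292098999023, 58.87412643432617), 86.28262329101562)
cam in tool [-65.70252766  20.93476335  -0.38518936] [[ 4.20365954e-04  9.70012705e-01  2.43053853e-01]
 [-1.44527759e-04 -2.43053813e-01  9.70012795e-01]
 [ 9.99999901e-01 -4.42888383e-04  3.80222140e-05]]
```

Run:
```python
from h import *
go([480,-322,237],-94); go([480,-322,170],-94)
```

```text
jaw -94 shift [-0.3288  0.0007 -0.0746] turn [0.     0.4446 0.    ] rows>= 7.0 j6 -0.08 ry_in_j?
jaw 86 shift [-0.3288  0.0007 -0.0746] turn [ 0.000e+00 -2.697e+00 -1.000e-04] rows>= 18.0 j6 -0.08 ry_in_j?
jaw -94 shift [-0.3288  0.0677 -0.0746] turn [0.     0.4446 0.    ] rows>= 7.0 j6 -0.08 ry_in_j?
jaw 86 shift [-0.3288  0.0677 -0.0746] turn [ 0.000e+00 -2.697e+00 -1.000e-04] rows>= 18.0 j6 -0.08 ry_in_j?
```

```bash
python3 -m crank '[[-0.329,0.001,-0.075,0,0.4446,0,-1],[-0.329,0.001,-0.075,0,0.4446,0,-1],[-0.329,0.001,-0.075,0,0.4446,0,-1],[-0.329,0.001,-0.075,0,0.4446,0,-1],[-0.329,0.001,-0.075,0,0.4446,0,-1],[-0.329,0.001,-0.075,0,0.4446,0,-0.2],[-0.329,0.04,-0.075,0,0.4446,0,-0.2],[-0.329,0.067,-0.075,0,0.4446,0,-0.2],[-0.329,0.067,-0.075,0,0.4446,0,-0.2],[-0.329,0.067,-0.075,0,0.4446,0,-0.2]]' 20
python3 - <<'E'
from h import *
st()
im=r.get_image("wrist")
P=r.camera_params("wrist")
for d in r.masks_of("wrist","block_1"):
    print(round(d["p"],2),np.round(d["box"]),maskrect("wrist",d["mask"],45)); cv2.rectangle(im,*[tuple(int(v) for v in d["box"][i:i+2]) for i in (0,2)],(0,255,0),1)
cv2.imwrite("pics/w1.png",im)
E
```

```text
time: 1.5
eef_pos: [479.9, -321.9, 338.3]
tcp_rot: [-0.025, 0.024, 0.707, -0.707]
force: [1.0, -0.1, 0.5]
opening: 58.3
t 1.5 tcp [ 479.9 -321.9  338.3] gp [ 479.8 -321.9  171.3] jaw -93.99 tilt [-0.001  0.    -1.   ] F [ 1.  -0.1  0.5] open 58.3 q [-0.67  0.48  1.64 -0.    1.03  0.97]
0.93 [280.  94. 324. 164.] ((535.5341186523438, -372.4326477050781), (44.866172790527344, 69.40167999267578), 87.08311462402344)
0.92 [204. 189. 252. 252.] ((442.65203857421875, -289.7048034667969), (74.16809844970703, 45.1441764831543), 3.8317718505859375)
0.89 [191. 105. 234. 178.] ((528.5057983398438, -280.5008850097656), (44.51937484741211, 68.72235107421875), 83.7120132446289)
0.6 [279. 168. 332. 231.] ((457.8704833984375, -373.7408447265625), (45.83059310913086, 71.30686950683594), 77.10047912597656)
```

View pics/w1.png

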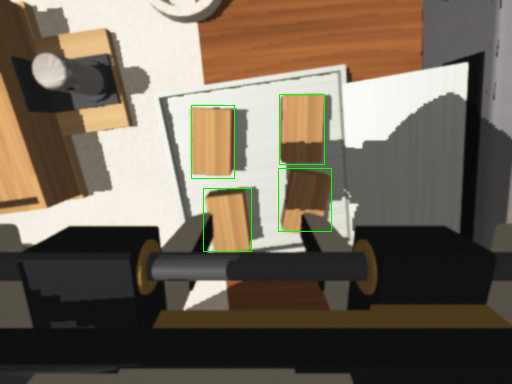

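Run:
```python
from h import *
im=r.get_image("top")
cv2.imwrite("pics/t1.png",cv2.resize(im[145:255,185:330],None,fx=5,fy=5,interpolation=cv2.INTER_CUBIC))
```

```text
(no output)
```

View pics/t1.png

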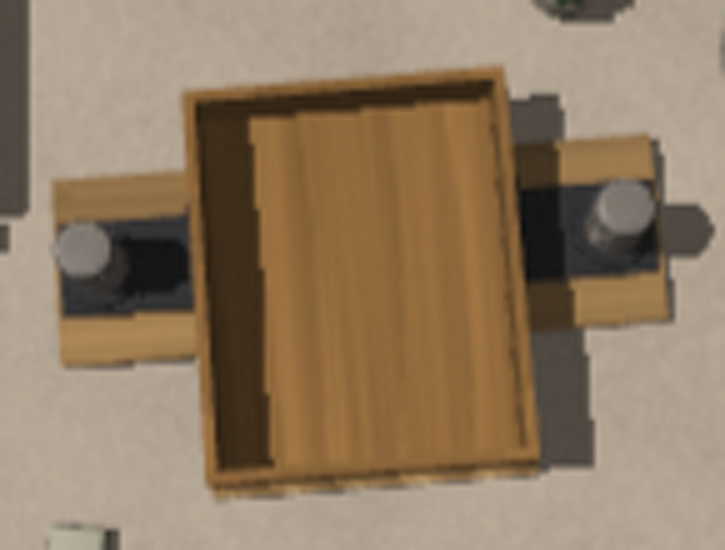

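Run:
```python
from h import *
c=np.array([[183,92],[503,68],[540,460],[210,485]])/5+[184.6,144.6]
w=ray("top",c,64)[:,:2]; print(w, w.mean(0), cv2.minAreaRect(w.astype(np.float32)))
p=ray("top",np.array([[83,250],[624,208]])/5+[184.6,144.6],78)[:,:2]; print(p,p.mean(0),np.linalg.norm(p[0]-p[1]),np.degrees(np.arctan2(-(p[0]-p[1])[0],(p[0]-p[1])[1])))
go([528.5,-280.5,40],-96.3)
```

```text
[[ 664.33781956   65.87663948]
 [ 674.62837487  -96.98083252]
 [ 476.31034815 -111.07999525]
 [ 465.6524233    51.22431005]] [570.23224147 -22.73996956] ((570.3240966796875, -22.601669311523438), (200.10296630859375, 163.17723083496094), 4.066525936126709)
[[ 581.20810688  113.3525511 ]
 [ 599.02401355 -154.45302388]] [590.11606021 -20.55023639] 268.39752703674617 3.8060237615696875
jaw -96.3 shift [-0.0455  0.1327 -0.0456] turn [-0.0015  0.0389 -0.0022] rows>= 3.0 j6 0.97 ry_in_j?
jaw 83.7 shift [-0.0455  0.1327 -0.0456] turn [-3.4000e-03 -3.1027e+00  2.4000e-03] rows>= 21.0 j6 0.97 ry_in_j?
```

```bash
python3 -m crank '[[-0.0455,0.04,-0.0456,0,0.0389,0,-0.2],[-0.0455,0.085,-0.0456,0,0.0389,0,-0.2],[-0.0455,0.12,-0.0456,0,0.0389,0,-0.2],[-0.0455,0.1327,-0.0456,0,0.0389,0,-0.2],[-0.0455,0.1327,-0.0456,0,0.0389,0,-0.2],[-0.0455,0.1327,-0.0456,0,0.0389,0,0.3],[-0.0455,0.1327,-0.0456,0,0.0389,0,0.3],[-0.0455,0.1327,-0.0456,0,0.0389,0,0.3],[-0.0455,0.1327,-0.0456,0,0.0389,0,0.3],[-0.0455,0.0827,-0.0456,0,0.0389,0,0.3],[-0.0455,0.0327,-0.0456,0,0.0389,0,0.3],[-0.0455,0.0327,-0.0456,0,0.0389,0,0.3]]' 20
python3 - <<'E'
from h import *
st(); a=np.radians(4); M=np.array([[np.cos(a),-np.sin(a)],[np.sin(a),np.cos(a)]])
for t in ((46,-38),(46,38),(-46,-38),(-46,38)): print(t,M@t+[570,-22.7])
go([*(M@(46,-38)+[570,-22.7]),46],4)
E
```

```text
time: 2.85
eef_pos: [529.8, -280.2, 312.8]
tcp_rot: [0.035, -0.042, -0.704, 0.708]
force: [0.1, -0.4, -0.4]
opening: 41.9
t 2.85 tcp [ 529.8 -280.2  312.8] gp [ 531.5 -281.3  145.8] jaw -96.24 tilt [ 0.01  -0.007 -1.   ] F [ 0.1 -0.4 -0.4] open 41.9 q [-0.56  0.54  1.6  -0.    0.98  1.12]
(46, -38) [618.53869231 -57.39863612]
(46, 38) [613.23720031  18.4162317 ]
(-46, -38) [526.76279969 -63.8162317 ]
(-46, 38) [521.46130769  11.99863612]
jaw 4 shift [-0.063   0.0993 -0.2316] turn [-0.0135 -1.7495 -0.0033] rows>= 12.0 j6 1.12 ry_in_j?
jaw 184 shift [-0.063   0.0993 -0.2316] turn [ 0.0031  1.3921 -0.0128] rows>= 10.0 j6 1.12 ry_in_j?
```

```bash
python3 -m crank '[[-0.063,0,-0.2316,-0.0135,-1.7495,-0.0033,0.3],[-0.063,0,-0.2316,-0.0135,-1.7495,-0.0033,0.3],[-0.063,0,-0.2316,-0.0135,-1.7495,-0.0033,0.3],[-0.063,0,-0.2316,-0.0135,-1.7495,-0.0033,0.3],[-0.063,0,-0.2316,-0.0135,-1.7495,-0.0033,0.3],[-0.063,0,-0.2316,-0.0135,-1.7495,-0.0033,0.3],[-0.063,0,-0.2316,-0.0135,-1.7495,-0.0033,0.3],[-0.063,0,-0.2316,-0.0135,-1.7495,-0.0033,0.3],[-0.063,0,-0.2316,-0.0135,-1.7495,-0.0033,0.3],[-0.063,0,-0.2316,-0.0135,-1.7495,-0.0033,0.3],[-0.063,0,-0.2316,-0.0135,-1.7495,-0.0033,0.3],[-0.063,0,-0.2316,-0.0135,-1.7495,-0.0033,0.3],[-0.063,0,-0.2316,-0.0135,-1.7495,-0.0033,0.3],[-0.063,0.04,-0.2316,-0.0135,-1.7495,-0.0033,0.3]]'
python3 - <<'E'
from h import *
st(); go([618.5,-57.4,45],4); cv2.imwrite("pics/w2.png",r.get_image("wrist"))
E
```

```text
time: 4.25
eef_pos: [617.9, -56.2, 269.5]
tcp_rot: [0.517, -0.515, 0.484, -0.482]
force: [0.2, 0.2, -0.9]
opening: 41.8
t 4.25 tcp [617.9 -56.2 269.5] gp [617.8 -55.4 102.5] jaw 3.82 tilt [-0.001  0.005 -1.   ] F [ 0.2  0.2 -0.9] open 41.8 q [-0.17  0.63  1.57  0.01  0.94 -0.24]
jaw 4 shift [0.0015 0.0575 0.0005] turn [ 0.0003 -0.0032 -0.005 ] rows>= 2.0 j6 -0.24 ry_in_j?
jaw 184 shift [0.0015 0.0575 0.0005] turn [7.8000e-03 3.1384e+00 5.0000e-04] rows>= 21.0 j6 -0.24 ry_in_j?
```

View pics/w2.png

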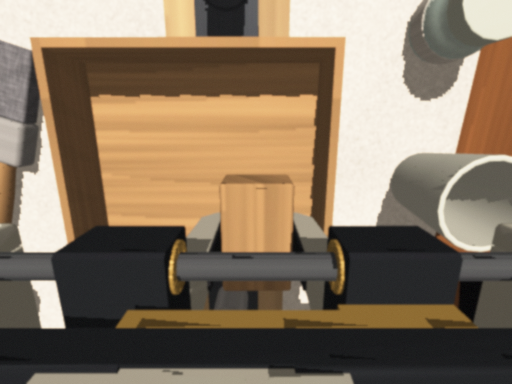

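```bash
python3 -m crank '[[0.0015,0.04,0,0,0,0,0.3],[0.0015,0.0575,0,0,0,0,0.3],[0.0015,0.0575,0,0,0,0,0.3],[0.0015,0.0575,0,0,0,0,-0.2],[0.0015,0.0575,0,0,0,0,-0.2],[0.0015,0.0575,0,0,0,0,-0.2],[0.0015,0.01,0,0,0,0,-0.2],[0.0015,-0.04,0,0,0,0,-0.2],[0.0015,-0.06,0,0,0,0,-0.2]]'
python3 - <<'E'
from h import *
st(); go([535.5,-372.5,41],-93)
E
```

```text
time: 5.2
eef_pos: [617.7, -57.8, 330.1]
tcp_rot: [0.517, -0.517, 0.485, -0.48]
force: [-0.6, -0.3, -0.8]
opening: 56.0
t 5.2 tcp [617.7 -57.8 330.1] gp [617.  -56.9 163.1] jaw 3.99 tilt [-0.004  0.006 -1.   ] F [-0.6 -0.3 -0.8] open 56.0 q [-0.17  0.56  1.53  0.01  1.06 -0.24]
jaw -93 shift [ 0.3089  0.1207 -0.1034] turn [ 7.8000e-03  1.6927e+00 -1.1000e-03] rows>= 12.0 j6 -0.24 ry_in_j?
jaw 87 shift [ 0.3089  0.1207 -0.1034] turn [-1.1000e-03 -1.4489e+00 -7.5000e-03] rows>= 10.0 j6 -0.24 ry_in_j?
```

```bash
python3 -m crank '[[0.309,0,-0.1034,0.0078,1.6927,-0.0011,-0.2],[0.309,0,-0.1034,0.0078,1.6927,-0.0011,-0.2],[0.309,0,-0.1034,0.0078,1.6927,-0.0011,-0.2],[0.309,0,-0.1034,0.0078,1.6927,-0.0011,-0.2],[0.309,0,-0.1034,0.0078,1.6927,-0.0011,-0.2],[0.309,0,-0.1034,0.0078,1.6927,-0.0011,-0.2],[0.309,0,-0.1034,0.0078,1.6927,-0.0011,-0.2],[0.309,0,-0.1034,0.0078,1.6927,-0.0011,-0.2],[0.309,0,-0.1034,0.0078,1.6927,-0.0011,-0.2],[0.309,0,-0.1034,0.0078,1.6927,-0.0011,-0.2],[0.309,0.03,-0.1034,0.0078,1.6927,-0.0011,-0.2],[0.309,0.06,-0.1034,0.0078,1.6927,-0.0011,-0.2],[0.309,0.06,-0.1034,0.0078,1.6927,-0.0011,-0.2]]'
python3 - <<'E'
from h import *
st(); go([535.5,-372.5,40],-93)
im=r.get_image("wrist")
for d in r.masks_of("wrist","block_1"):
    print(round(d["p"],2),np.round(d["box"]),maskrect("wrist",d["mask"],45))
cv2.imwrite("pics/w3.png",im)
E
```

```text
time: 6.5
eef_pos: [534.1, -372.1, 260.5]
tcp_rot: [-0.023, 0.015, 0.708, -0.705]
force: [0.3, 0.9, -0.3]
opening: 55.6
t 6.5 tcp [ 534.1 -372.1  260.5] gp [ 532.2 -371.3   93.5] jaw -93.03 tilt [-0.011  0.005 -1.   ] F [ 0.3  0.9 -0.3] open 55.6 q [-0.68  0.7   1.48 -0.    0.98  0.95]
jaw -93 shift [-0.0021  0.0535  0.0005] turn [ 0.0043 -0.0004  0.0111] rows>= 2.0 j6 0.95 ry_in_j?
jaw 87 shift [-0.0021  0.0535  0.0005] turn [-0.0174  3.1411  0.0067] rows>= 21.0 j6 0.95 ry_in_j?
0.88 [237. 245. 297. 311.] ((454.64697265625, -375.35186767578125), (46.00672149658203, 30.276153564453125), 83.99830627441406)
0.7 [186. 292. 198. 310.] ((452.5060119628906, -313.7120361328125), (10.44288444519043, 19.23957061767578), 84.0013656616211)
0.62 [231. 158. 285. 247.] ((538.4100341796875, -374.23822021484375), (42.9948844909668, 72.47257995605469), 86.54183197021484)
```

View pics/w3.png

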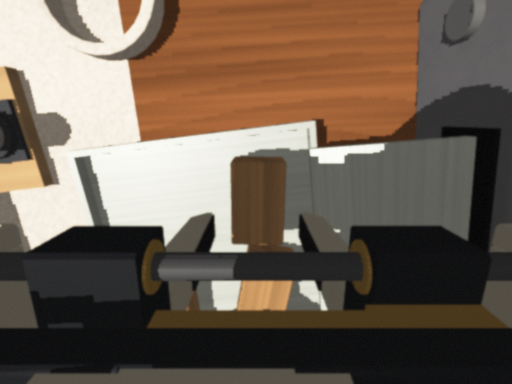

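Run:
```python
from h import *
print(ray("wrist",[[306,150],[312,240],[98,210]],27))
print(proj("wrist",[[536,-374-28,75],[536,-374+28,75]]))
go([537,-374,41],-93)
```

```text
[[ 575.15395504 -415.14082485   27.        ]
 [ 495.53091899 -420.08385587   27.        ]
 [ 532.90678193 -236.55345651   27.        ]]
[[299.60019966 217.13540183]
 [216.62323783 221.1081043 ]]
jaw -93 shift [-0.0023  0.0565  0.001 ] turn [0.0007 0.0019 0.0062] rows>= 2.0 j6 0.94 ry_in_j?
jaw 87 shift [-0.0023  0.0565  0.001 ] turn [ 9.7000e-03 -3.1397e+00 -1.2000e-03] rows>= 21.0 j6 0.94 ry_in_j?
```

```bash
python3 -m crank '[[-0.0023,0.04,0.001,0.0007,0.0019,0.0062,-0.2],[-0.0023,0.0505,0.001,0.0007,0.0019,0.0062,-0.2],[-0.0023,0.0505,0.001,0.0007,0.0019,0.0062,-0.2],[-0.0023,0.0505,0.001,0.0007,0.0019,0.0062,0.3],[-0.0023,0.0505,0.001,0.0007,0.0019,0.0062,0.3],[-0.0023,0.0505,0.001,0.0007,0.0019,0.0062,0.3],[-0.0023,0.0505,0.001,0.0007,0.0019,0.0062,0.3],[-0.0023,0.0005,0.001,0.0007,0.0019,0.0062,0.3],[-0.0023,-0.0495,0.001,0.0007,0.0019,0.0062,0.3],[-0.0023,-0.06,0.001,0.0007,0.0019,0.0062,0.3]]' 25
python3 - <<'E'
from h import *
st(); go([613.2,18.4,53],4)
E
```

```text
time: 7.6
eef_pos: [538.4, -374.5, 330.5]
tcp_rot: [0.016, -0.022, -0.705, 0.709]
force: [0.5, -0.2, -0.5]
opening: 42.0
t 7.6 tcp [ 538.4 -374.5  330.5] gp [ 539.6 -375.5  163.6] jaw -93.07 tilt [ 0.007 -0.006 -1.   ] F [ 0.5 -0.2 -0.5] open 42.0 q [-0.68  0.62  1.43  0.    1.09  0.95]
jaw 4 shift [-0.0528  0.1088 -0.397 ] turn [-1.0700e-02 -1.6942e+00 -1.1000e-03] rows>= 12.0 j6 0.95 ry_in_j?
jaw 184 shift [-0.0528  0.1088 -0.397 ] turn [ 1.1000e-03  1.4474e+00 -1.0400e-02] rows>= 10.0 j6 0.95 ry_in_j?
```

```bash
python3 -m crank '[[-0.0528,0,-0.397,-0.0107,-1.6942,-0.0011,0.3],[-0.0528,0,-0.397,-0.0107,-1.6942,-0.0011,0.3],[-0.0528,0,-0.397,-0.0107,-1.6942,-0.0011,0.3],[-0.0528,0,-0.397,-0.0107,-1.6942,-0.0011,0.3],[-0.0528,0,-0.397,-0.0107,-1.6942,-0.0011,0.3],[-0.0528,0,-0.397,-0.0107,-1.6942,-0.0011,0.3],[-0.0528,0,-0.397,-0.0107,-1.6942,-0.0011,0.3],[-0.0528,0,-0.397,-0.0107,-1.6942,-0.0011,0.3],[-0.0528,0,-0.397,-0.0107,-1.6942,-0.0011,0.3],[-0.0528,0,-0.397,-0.0107,-1.6942,-0.0011,0.3],[-0.0528,0,-0.397,-0.0107,-1.6942,-0.0011,0.3],[-0.0528,0.02,-0.397,-0.0107,-1.6942,-0.0011,0.3],[-0.0528,0.05,-0.397,-0.0107,-1.6942,-0.0011,0.3],[-0.0528,0.09,-0.397,-0.0107,-1.6942,-0.0011,0.3],[-0.0528,0.1088,-0.397,-0.0107,-1.6942,-0.0011,0.3],[-0.0528,0.1088,-0.397,-0.0107,-1.6942,-0.0011,0.3],[-0.0528,0.1088,-0.397,-0.0107,-1.6942,-0.0011,-0.2],[-0.0528,0.1088,-0.397,-0.0107,-1.6942,-0.0011,-0.2],[-0.0528,0.07,-0.397,-0.0107,-1.6942,-0.0011,-0.2],[-0.0528,0.02,-0.397,-0.0107,-1.6942,-0.0011,-0.2]]'
python3 - <<'E'
from h import *
st(); im=r.get_image("top"); cv2.imwrite("pics/t2.png",im)
for d in r.masks_of("top","block_1"):
    print(round(d["p"],2),np.round(d["box"]),maskrect("top",d["mask"],45))
go([458,-373.7,45],-103);go([439,-289.7,42],-86)
E
```

```text
time: 9.6
eef_pos: [611.1, 19.6, 303.5]
tcp_rot: [-0.516, 0.518, -0.487, 0.478]
force: [1.0, -0.2, 0.3]
opening: 55.9
t 9.6 tcp [611.1  19.6 303.5] gp [609.2  20.6 136.5] jaw 3.99 tilt [-0.011  0.006 -1.   ] F [ 1.  -0.2  0.3] open 55.9 q [-0.04  0.58  1.57  0.01  1.01 -0.12]
0.96 [384. 229. 408. 260.] ((454.1426696777344, -369.85760498046875), (48.64554977416992, 71.90225219726562), 76.47686767578125)
0.94 [354. 234. 375. 265.] ((437.2525939941406, -285.7550354003906), (69.46763610839844, 49.78910446166992), 2.9560751914978027)
0.56 [261. 175. 284. 195.] ((610.5643920898438, -63.306034088134766), (46.18956756591797, 55.41759490966797), 3.7485132217407227)
jaw -103 shift [ 0.382   0.096  -0.1824] turn [ 0.0022  1.8674 -0.0072] rows>= 13.0 j6 -0.12 ry_in_j?
jaw 77 shift [ 0.382   0.096  -0.1824] turn [-0.0067 -1.2742 -0.002 ] rows>= 9.0 j6 -0.12 ry_in_j?
jaw -86 shift [ 0.2969  0.0994 -0.1955] turn [ 1.0000e-03  1.5707e+00 -7.2000e-03] rows>= 11.0 j6 -0.12 ry_in_j?
jaw 94 shift [ 0.2969  0.0994 -0.1955] turn [-7.2000e-03 -1.5709e+00 -1.0000e-03] rows>= 11.0 j6 -0.12 ry_in_j?
```

View pics/t2.png

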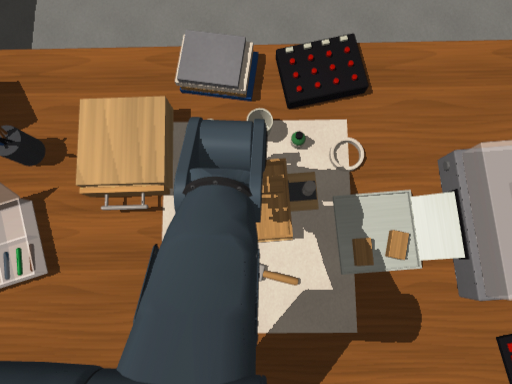

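```bash
python3 -m crank '[[0.382,0,-0.1824,0.0022,1.8674,-0.0072,-0.2],[0.382,0,-0.1824,0.0022,1.8674,-0.0072,-0.2],[0.382,0,-0.1824,0.0022,1.8674,-0.0072,-0.2],[0.382,0,-0.1824,0.0022,1.8674,-0.0072,-0.2],[0.382,0,-0.1824,0.0022,1.8674,-0.0072,-0.2],[0.382,0,-0.1824,0.0022,1.8674,-0.0072,-0.2],[0.382,0,-0.1824,0.0022,1.8674,-0.0072,-0.2],[0.382,0,-0.1824,0.0022,1.8674,-0.0072,-0.2],[0.382,0,-0.1824,0.0022,1.8674,-0.0072,-0.2],[0.382,0,-0.1824,0.0022,1.8674,-0.0072,-0.2],[0.382,0,-0.1824,0.0022,1.8674,-0.0072,-0.2],[0.382,0,-0.1824,0.0022,1.8674,-0.0072,-0.2],[0.382,0.02,-0.1824,0.0022,1.8674,-0.0072,-0.2],[0.382,0.02,-0.1824,0.0022,1.8674,-0.0072,-0.2]]'
python3 - <<'E'
from h import *
st(); im=r.get_image("wrist"); cv2.imwrite("pics/w4.png",im)
for d in r.masks_of("wrist","block_1"):
    print(round(d["p"],2),np.round(d["box"]),maskrect("wrist",d["mask"],45))
go([458,-373.7,46],-103)
E
```

```text
time: 11.1
eef_pos: [455.6, -373.7, 281.1]
tcp_rot: [-0.085, 0.076, 0.703, -0.702]
force: [-0.3, -0.2, -0.4]
opening: 55.9
t 11.1 tcp [ 455.6 -373.7  281.1] gp [ 453.5 -373.3  114.1] jaw -103.05 tilt [-0.013  0.002 -1.   ] F [-0.3 -0.2 -0.4] open 55.9 q [-0.76  0.57  1.65 -0.01  0.94  1.04]
0.81 [128. 193. 190. 243.] ((463.850830078125, -293.95880126953125), (43.0267219543457, 51.827171325683594), 35.411102294921875)
0.66 [231. 155. 283. 236.] ((457.5590515136719, -375.323486328125), (41.44392776489258, 70.64698028564453), 76.87834930419922)
jaw -103 shift [-0.0025  0.0698 -0.0009] turn [-0.0019  0.0023  0.0109] rows>= 2.0 j6 1.04 ry_in_j?
jaw 77 shift [-0.0025  0.0698 -0.0009] turn [ 1.7100e-02 -3.1393e+00  2.9000e-03] rows>= 21.0 j6 1.04 ry_in_j?
```

View pics/w4.png

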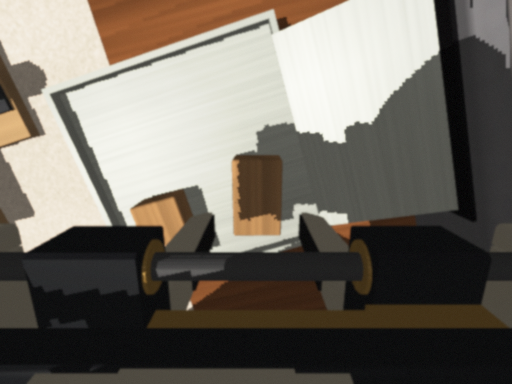

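```bash
python3 -m crank '[[-0.0025,0.04,-0.0009,0,0.0023,0.0109,-0.2],[-0.0025,0.0698,-0.0009,0,0.0023,0.0109,-0.2],[-0.0025,0.0698,-0.0009,0,0.0023,0.0109,-0.2],[-0.0025,0.0698,-0.0009,0,0.0023,0.0109,-0.2],[-0.0025,0.0698,-0.0009,0,0.0023,0.0109,0.3],[-0.0025,0.0698,-0.0009,0,0.0023,0.0109,0.3],[-0.0025,0.0698,-0.0009,0,0.0023,0.0109,0.3],[-0.0025,0.0698,-0.0009,0,0.0023,0.0109,0.3],[-0.0025,0.02,-0.0009,0,0.0023,0.0109,0.3],[-0.0025,-0.03,-0.0009,0,0.0023,0.0109,0.3],[-0.0025,-0.045,-0.0009,0,0.0023,0.0109,0.3]]'
python3 - <<'E'
from h import *
st(); go([526.8,-63.8,52],4)
E
```

```text
time: 12.3
eef_pos: [459.8, -374.2, 333.3]
tcp_rot: [0.079, -0.083, -0.7, 0.705]
force: [-0.6, -0.7, -0.1]
opening: 41.6
t 12.3 tcp [ 459.8 -374.2  333.3] gp [ 460.7 -375.5  166.3] jaw -103.12 tilt [ 0.005 -0.007 -1.   ] F [-0.6 -0.7 -0.1] open 41.6 q [-0.76  0.51  1.61 -0.    1.02  1.04]
jaw 4 shift [ 0.006   0.1124 -0.3182] turn [-1.0600e-02 -1.8696e+00  7.0000e-04] rows>= 13.0 j6 1.04 ry_in_j?
jaw 184 shift [ 0.006   0.1124 -0.3182] turn [-7.000e-04  1.272e+00 -9.700e-03] rows>= 9.0 j6 1.04 ry_in_j?
```

```bash
python3 -m crank '[[0.006,0,-0.3182,-0.0106,-1.8696,0.0007,0.3],[0.006,0,-0.3182,-0.0106,-1.8696,0.0007,0.3],[0.006,0,-0.3182,-0.0106,-1.8696,0.0007,0.3],[0.006,0,-0.3182,-0.0106,-1.8696,0.0007,0.3],[0.006,0,-0.3182,-0.0106,-1.8696,0.0007,0.3],[0.006,0,-0.3182,-0.0106,-1.8696,0.0007,0.3],[0.006,0,-0.3182,-0.0106,-1.8696,0.0007,0.3],[0.006,0,-0.3182,-0.0106,-1.8696,0.0007,0.3],[0.006,0,-0.3182,-0.0106,-1.8696,0.0007,0.3],[0.006,0,-0.3182,-0.0106,-1.8696,0.0007,0.3],[0.006,0,-0.3182,-0.0106,-1.8696,0.0007,0.3],[0.006,0.02,-0.3182,-0.0106,-1.8696,0.0007,0.3],[0.006,0.05,-0.3182,-0.0106,-1.8696,0.0007,0.3],[0.006,0.09,-0.3182,-0.0106,-1.8696,0.0007,0.3],[0.006,0.1124,-0.3182,-0.0106,-1.8696,0.0007,0.3],[0.006,0.1124,-0.3182,-0.0106,-1.8696,0.0007,0.3],[0.006,0.1124,-0.3182,-0.0106,-1.8696,0.0007,-0.2],[0.006,0.1124,-0.3182,-0.0106,-1.8696,0.0007,-0.2],[0.006,0.07,-0.3182,-0.0106,-1.8696,0.0007,-0.2],[0.006,0.02,-0.3182,-0.0106,-1.8696,0.0007,-0.2]]'
python3 - <<'E'
from h import *
st(); im=r.get_image("top"); cv2.imwrite("pics/t3.png",cv2.resize(im[130:280,200:430],None,fx=3,fy=3))
for d in r.masks_of("top","block_1"):
    print(round(d["p"],2),np.round(d["box"]),maskrect("top",d["mask"],45))
E
```

```text
time: 14.3
eef_pos: [525.2, -62.5, 307.6]
tcp_rot: [-0.517, 0.518, -0.486, 0.479]
force: [1.8, 0.1, 0.8]
opening: 55.6
t 14.3 tcp [525.2 -62.5 307.6] gp [523.9 -61.5 140.6] jaw 3.99 tilt [-0.008  0.006 -1.   ] F [1.8 0.1 0.8] open 55.6 q [-0.21  0.44  1.79  0.01  0.92 -0.28]
0.7 [ 79. 184. 169. 209.] ((583.4603271484375, 317.2245788574219), (64.6541519165039, 231.00112915039062), 1.2811294794082642)
0.69 [353. 233. 374. 264.] ((438.4366455078125, -284.5634460449219), (67.06321716308594, 47.49623489379883), 2.4330363273620605)
0.59 [227. 178. 233. 199.] ((604.2345581054688, 41.16851043701172), (44.41763687133789, 23.199932098388672), 0.027062343433499336)
```

View pics/t3.png

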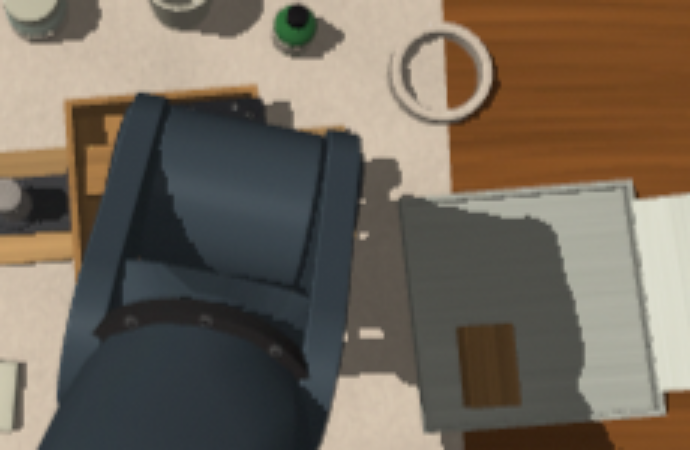

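Run:
```python
from h import *
go([440,-288,46],-87)
```

```text
jaw -87 shift [ 0.2189  0.0993 -0.103 ] turn [-0.0016  1.5882 -0.0061] rows>= 11.0 j6 -0.28 ry_in_j?
jaw 93 shift [ 0.2189  0.0993 -0.103 ] turn [-0.0061 -1.5533  0.0016] rows>= 11.0 j6 -0.28 ry_in_j?
```

```bash
python3 -m crank '[[0.2189,0,-0.103,0,1.5882,-0.006,-0.2],[0.2189,0,-0.103,0,1.5882,-0.006,-0.2],[0.2189,0,-0.103,0,1.5882,-0.006,-0.2],[0.2189,0,-0.103,0,1.5882,-0.006,-0.2],[0.2189,0,-0.103,0,1.5882,-0.006,-0.2],[0.2189,0,-0.103,0,1.5882,-0.006,-0.2],[0.2189,0,-0.103,0,1.5882,-0.006,-0.2],[0.2189,0,-0.103,0,1.5882,-0.006,-0.2],[0.2189,0,-0.103,0,1.5882,-0.006,-0.2],[0.2189,0,-0.103,0,1.5882,-0.006,-0.2],[0.2189,0,-0.103,0,1.5882,-0.006,-0.2],[0.2189,0.02,-0.103,0,1.5882,-0.006,-0.2],[0.2189,0.02,-0.103,0,1.5882,-0.006,-0.2]]'
python3 - <<'E'
from h import *
st(); im=r.get_image("wrist"); cv2.imwrite("pics/w5.png",im)
for d in r.masks_of("wrist","block_1"):
    print(round(d["p"],2),np.round(d["box"]),maskrect("wrist",d["mask"],45))
go([440,-288,46],-87)
E
```

```text
time: 15.7
eef_pos: [437.5, -287.6, 285.1]
tcp_rot: [0.015, -0.022, 0.708, -0.706]
force: [-0.3, -0.7, -0.1]
opening: 55.9
t 15.7 tcp [ 437.5 -287.6  285.1] gp [ 435.7 -287.1  118.1] jaw -87.0 tilt [-0.011  0.003 -1.   ] F [-0.3 -0.7 -0.1] open 55.9 q [-0.67  0.47  1.82 -0.01  0.87  0.85]
0.84 [232. 154. 284. 232.] ((441.1009216308594, -287.9510192871094), (72.50531768798828, 43.214900970458984), 2.347973585128784)
jaw -87 shift [-0.0027  0.0736  0.0003] turn [0.0019 0.0002 0.0093] rows>= 2.0 j6 0.85 ry_in_j?
jaw 93 shift [-0.0027  0.0736  0.0003] turn [ 1.4600e-02 -3.1413e+00 -3.0000e-03] rows>= 21.0 j6 0.85 ry_in_j?
```

View pics/w5.png

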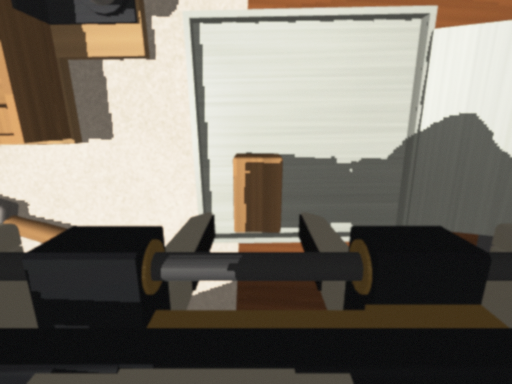

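Centred. Grip it.

```bash
python3 -m crank '[[-0.0027,0.04,0.0003,0.0019,0,0.0093,-0.2],[-0.0027,0.0736,0.0003,0.0019,0,0.0093,-0.2],[-0.0027,0.0736,0.0003,0.0019,0,0.0093,-0.2],[-0.0027,0.0736,0.0003,0.0019,0,0.0093,-0.2],[-0.0027,0.0736,0.0003,0.0019,0,0.0093,0.3],[-0.0027,0.0736,0.0003,0.0019,0,0.0093,0.3],[-0.0027,0.0736,0.0003,0.0019,0,0.0093,0.3],[-0.0027,0.0736,0.0003,0.0019,0,0.0093,0.3],[-0.0027,0.03,0.0003,0.0019,0,0.0093,0.3],[-0.0027,-0.02,0.0003,0.0019,0,0.0093,0.3],[-0.0027,-0.045,0.0003,0.0019,0,0.0093,0.3]]'
python3 - <<'E'
from h import *
st(); go([521.5,12,52],4)
E
```

```text
time: 16.9
eef_pos: [441.5, -288.4, 335.6]
tcp_rot: [-0.02, 0.017, -0.706, 0.708]
force: [0.1, -0.4, -0.5]
opening: 41.8
t 16.9 tcp [ 441.5 -288.4  335.6] gp [ 442.2 -288.9  168.6] jaw -87.0 tilt [ 0.004 -0.003 -1.   ] F [ 0.1 -0.4 -0.5] open 41.8 q [-0.67  0.39  1.78 -0.    0.96  0.85]
jaw 4 shift [-0.0952  0.1159 -0.2962] turn [-5.8000e-03 -1.5883e+00 -3.0000e-04] rows>= 11.0 j6 0.85 ry_in_j?
jaw 184 shift [-0.0952  0.1159 -0.2962] turn [ 3.0000e-04  1.5533e+00 -5.8000e-03] rows>= 11.0 j6 0.85 ry_in_j?
```

```bash
python3 -m crank '[[-0.0952,0,-0.2962,-0.0058,-1.5883,0,0.3],[-0.0952,0,-0.2962,-0.0058,-1.5883,0,0.3],[-0.0952,0,-0.2962,-0.0058,-1.5883,0,0.3],[-0.0952,0,-0.2962,-0.0058,-1.5883,0,0.3],[-0.0952,0,-0.2962,-0.0058,-1.5883,0,0.3],[-0.0952,0,-0.2962,-0.0058,-1.5883,0,0.3],[-0.0952,0,-0.2962,-0.0058,-1.5883,0,0.3],[-0.0952,0,-0.2962,-0.0058,-1.5883,0,0.3],[-0.0952,0,-0.2962,-0.0058,-1.5883,0,0.3],[-0.0952,0,-0.2962,-0.0058,-1.5883,0,0.3],[-0.0952,0.02,-0.2962,-0.0058,-1.5883,0,0.3],[-0.0952,0.05,-0.2962,-0.0058,-1.5883,0,0.3],[-0.0952,0.09,-0.2962,-0.0058,-1.5883,0,0.3],[-0.0952,0.1159,-0.2962,-0.0058,-1.5883,0,0.3],[-0.0952,0.1159,-0.2962,-0.0058,-1.5883,0,0.3],[-0.0952,0.1159,-0.2962,-0.0058,-1.5883,0,-0.2],[-0.0952,0.1159,-0.2962,-0.0058,-1.5883,0,-0.2],[-0.0952,0.07,-0.2962,-0.0058,-1.5883,0,-0.2],[-0.0952,0.02,-0.2962,-0.0058,-1.5883,0,-0.2],[-0.0952,-0.02,-0.2962,-0.0058,-1.5883,0,-0.2]]'
python3 - <<'E'
from h import *
st(); im=r.get_image("wrist"); cv2.imwrite("pics/w6.png",im)
im=r.get_image("top");cv2.imwrite("pics/t4.png",im)
E
```

```text
time: 18.9
eef_pos: [520.6, 12.6, 354.7]
tcp_rot: [0.518, -0.517, 0.483, -0.481]
force: [0.2, -0.5, -0.7]
opening: 55.4
t 18.9 tcp [520.6  12.6 354.7] gp [520.4  13.1 187.7] jaw 4.0 tilt [-0.001  0.003 -1.   ] F [ 0.2 -0.5 -0.7] open 55.4 q [-0.07  0.36  1.78  0.    1.01 -0.14]
```

View pics/w6.png

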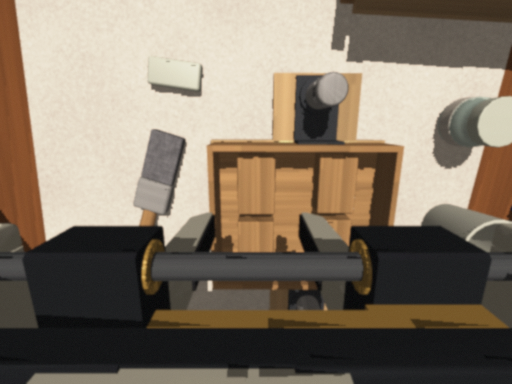

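View pics/t4.png

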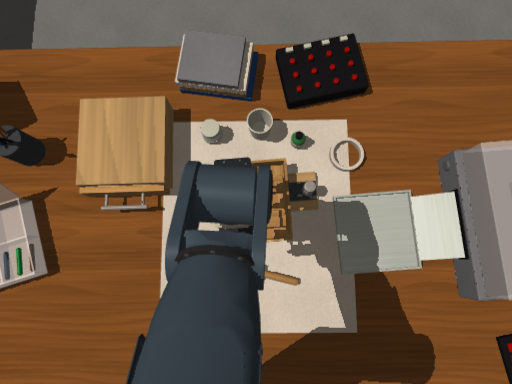

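Run:
```python
from h import *
im=r.get_image("top");cv2.imwrite("pics/t5.png",cv2.resize(im[90:220,70:180],None,fx=5,fy=5,interpolation=cv2.INTER_CUBIC))
st()
```

```text
t 19.05 tcp [521.   12.6 354.5] gp [521.4  13.1 187.5] jaw 4.0 tilt [ 0.003  0.003 -1.   ] F [0.3 0.4 0.2] open 55.8 q [-0.07  0.36  1.78  0.    1.   -0.14]
```

View pics/t5.png

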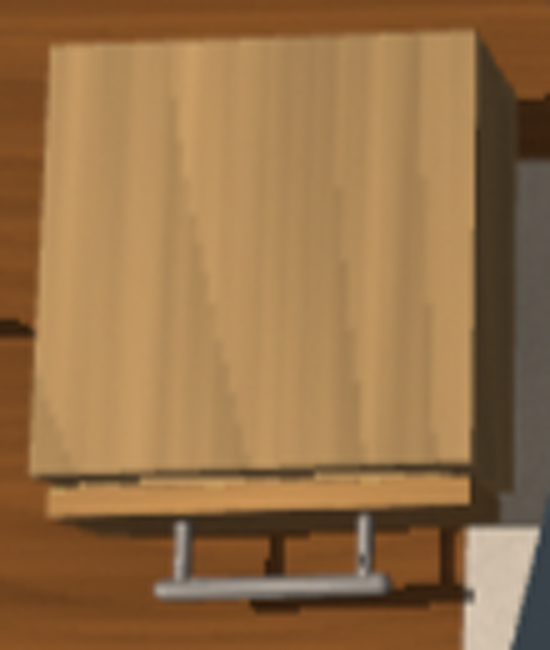

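Run:
```python
from h import *
o=np.array([69.6,89.6])
b=ray("top",np.array([[158,590],[386,583]])/5+o,54)[:,:2]; d=b[0]-b[1]; print(b,b.mean(0),np.linalg.norm(d),"yaw",np.degrees(np.arctan2(-d[0],d[1])))
c=ray("top",np.array([[50,45],[475,30],[468,466],[30,476]])/5+o,90)[:,:2]; print(c, cv2.minAreaRect(c.astype(np.float32)))
go([b.mean(0)[0],b.mean(0)[1],187],1.5)
```

```text
[[554.74594624 371.41344562]
 [557.00959891 255.11782907]] [555.87777257 313.26563734] 116.31764505416153 yaw 1.1151010826465142
[[832.73992009 428.41807712]
 [837.03012565 209.24535402]
 [609.8052701  205.66770579]
 [607.51457555 423.16992774]] ((721.2811279296875, 316.6080017089844), (227.25135803222656, 219.21473693847656), 1.1213997602462769)
jaw 1.5 shift [-0.2975  0.0014  0.0558] turn [-0.0028  0.0436 -0.0028] rows>= 7.0 j6 -0.14 ry_in_j?
jaw 181.5 shift [-0.2975  0.0014  0.0558] turn [-0.0043 -3.098   0.0043] rows>= 21.0 j6 -0.14 ry_in_j?
```

```bash
python3 -m crank '[[-0.2975,0,0.0558,0,0.0436,0,-0.2],[-0.2975,0,0.0558,0,0.0436,0,-0.2],[-0.2975,0,0.0558,0,0.0436,0,-0.2],[-0.2975,0,0.0558,0,0.0436,0,0.45],[-0.2975,0,0.0558,0,0.0436,0,0.45],[-0.2975,0,0.0558,0,0.0436,0,0.45],[-0.2975,0,0.0558,0,0.0436,0,0.45],[-0.2975,0.03,0.0558,0,0.0436,0,0.45],[-0.2975,0.06,0.0558,0,0.0436,0,0.45],[-0.2975,0.06,0.0558,0,0.0436,0,0.45]]'
python3 - <<'E'
from h import *
st(); im=r.get_image("wrist"); 
cv2.imwrite("pics/w7.png",im); go([556,313,52],1.2)
E
```

```text
time: 20.05
eef_pos: [554.3, 312.5, 287.6]
tcp_rot: [-0.504, 0.509, -0.496, 0.491]
force: [-0.6, -0.8, -0.0]
opening: 25.5
t 20.05 tcp [554.3 312.5 287.6] gp [552.5 312.4 120.6] jaw 1.49 tilt [-0.011 -0.    -1.   ] F [-0.6 -0.8 -0. ] open 25.5 q [0.44 0.64 1.51 0.01 1.01 0.41]
jaw 1.2 shift [-0.0001  0.0712  0.0015] turn [ 0.0078  0.0048 -0.0015] rows>= 2.0 j6 0.41 ry_in_j?
jaw 181.2 shift [-0.0001  0.0712  0.0015] turn [-2.4000e-03 -3.1367e+00 -1.2200e-02] rows>= 21.0 j6 0.41 ry_in_j?
```

View pics/w7.png

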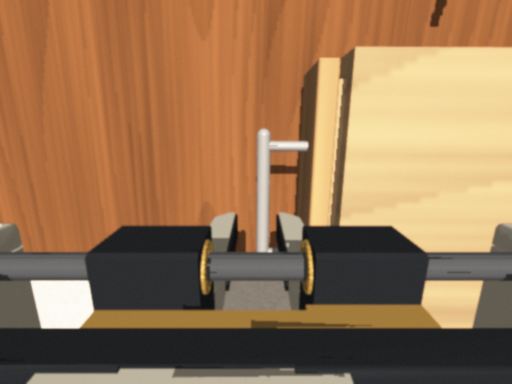

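Run:
```python
from h import *
print(ray("wrist",[[264,135],[264.5,190],[265,245]],52),ray("wrist",[[306,120],[312,70]],75)); go([556,313,52],1.2)
```

```text
[[556.54670298 369.78712205  52.        ]
 [558.43538563 324.24811934  52.        ]
 [560.52891974 273.76983726  52.        ]] [[585.45711637 381.97781258  75.        ]
 [587.21245763 414.85132383  75.        ]]
jaw 1.2 shift [-0.0001  0.0712  0.0015] turn [ 0.0078  0.0048 -0.0015] rows>= 2.0 j6 0.41 ry_in_j?
jaw 181.2 shift [-0.0001  0.0712  0.0015] turn [-2.4000e-03 -3.1367e+00 -1.2200e-02] rows>= 21.0 j6 0.41 ry_in_j?
```

```bash
python3 -m crank '[[0,0.035,0.003,0.0078,0.0048,0,0.45],[0,0.065,0.003,0.0078,0.0048,0,0.45],[0,0.0712,0.003,0.0078,0.0048,0,0.45],[0,0.0712,0.003,0.0078,0.0048,0,0.95],[0,0.0712,0.003,0.0078,0.0048,0,0.95],[0,0.0712,0.003,0.0078,0.0048,0,0.95],[0,0.0712,0.003,0.0078,0.0048,0,0.95]]' 30
python3 - <<'E'
from h import *
st(); R=rot(r.sense()); a=np.radians(1.2); print(R.inv().apply([-.17*np.cos(a),-.17*np.sin(a),0]))
E
```

```text
time: 20.8
eef_pos: [558.7, 313.9, 222.8]
tcp_rot: [0.508, -0.503, 0.494, -0.495]
force: [-1.0, -1.7, 7.9]
opening: 9.7
t 20.8 tcp [558.7 313.9 222.8] gp [559.8 314.7  55.8] jaw 1.22 tilt [ 0.007  0.005 -1.   ] F [-1.  -1.7  7.9] open 9.7 q [0.44 0.73 1.53 0.   0.88 0.42]
[-7.51673663e-05 -1.13275518e-03 -1.69996209e-01]
```

```bash
python3 -m crank '[[0,0,-0.015,0,0,0,0.95],[0,0,-0.035,0,0,0,0.95],[0,0,-0.055,0,0,0,0.95],[0,0,-0.075,0,0,0,0.95],[0,0,-0.095,0,0,0,0.95],[0,0,-0.115,0,0,0,0.95],[0,0,-0.135,0,0,0,0.95],[0,0,-0.15,0,0,0,0.95],[0,0,-0.16,0,0,0,0.95],[0,0,-0.165,0,0,0,0.95],[0,0,-0.168,0,0,0,0.95],[0,0,-0.168,0,0,0,0.95],[0,0,-0.168,0,0,0,0.95]]'
python3 - <<'E'
from h import *
st()
E
```

```text
time: 22.1
eef_pos: [393.0, 310.5, 222.7]
tcp_rot: [0.511, -0.5, 0.493, -0.496]
force: [14.6, -8.4, 8.0]
opening: 10.0
t 22.1 tcp [393.  310.5 222.7] gp [395.2 311.6  55.7] jaw 1.25 tilt [ 0.013  0.007 -1.   ] F [14.6 -8.4  8. ] open 10.0 q [ 0.58  0.54  1.91 -0.    0.68  0.56]
```

```bash
python3 -m crank '[[0,0,0,0,0,0,0.45],[0,0,0,0,0,0,0.45],[0,0,0,0,0,0,0.45],[0,-0.03,0,0,0,0,0.45],[0,-0.07,0,0,0,0,0.45],[0,-0.12,0,0,0,0,0.45],[0,-0.16,0,0,0,0,0.45],[0,-0.16,0.03,0,0,0,0.45],[0,-0.16,0.03,0,0,0,0.45]]'
python3 - <<'E'
from h import *
st();im=r.get_image("wrist"); cv2.imwrite("pics/w8.png",im)
im=r.get_image("top");cv2.imwrite("pics/t6.png",cv2.resize(im[90:290,60:190],None,fx=3,fy=3,interpolation=cv2.INTER_CUBIC))
for d in r.masks_of("top","clip_a"): print(d["p"],d["box"])
E
```

```text
time: 23.0
eef_pos: [421.2, 310.3, 381.6]
tcp_rot: [0.508, -0.502, 0.494, -0.495]
force: [-0.9, -0.3, 0.3]
opening: 25.4
t 23.0 tcp [421.2 310.3 381.6] gp [422.4 311.2 214.6] jaw 1.19 tilt [ 0.007  0.005 -1.   ] F [-0.9 -0.3  0.3] open 25.4 q [0.55 0.33 1.75 0.   1.06 0.52]
0.71 [100.5, 224.2, 149.9, 234.8]
0.67 [97.2, 201.1, 152.0, 214.7]
```

View pics/w8.png

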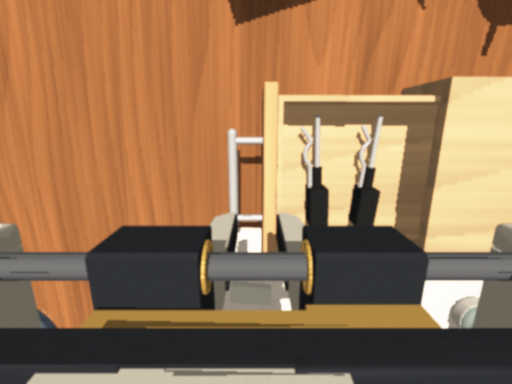

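View pics/t6.png

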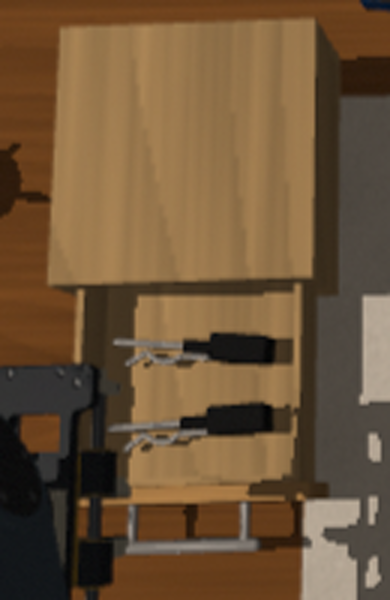

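Run:
```python
from h import *
print(ray("wrist",[[317,118],[316,170],[379,118],[371,170]],37))
o=np.array([60,90])-.3
print(ray("top",np.array([[272,417],[206,420],[108,430],[273,347],[208,348],[113,342]])/3+o,[52][0]))
go([460,225,214],1.2)
```

```text
[[487.80917506 383.76328149  37.        ]
 [491.23754771 322.1412084   37.        ]
 [560.44810005 385.27440452  37.        ]
 [558.74096546 323.53177411  37.        ]]
[[500.14946526 244.5103727   52.        ]
 [498.20088373 300.08080805  52.        ]
 [490.66097602 382.46724788  52.        ]
 [559.29881182 245.85366968  52.        ]
 [559.07430196 301.20936166  52.        ]
 [565.13699248 382.70192481  52.        ]]
jaw 1.2 shift [ 0.086  -0.0017  0.0392] turn [-0.0022  0.0003 -0.0025] rows>= 2.0 j6 0.53 ry_in_j?
jaw 181.2 shift [ 0.086  -0.0017  0.0392] turn [-0.0039 -3.1413  0.0035] rows>= 21.0 j6 0.53 ry_in_j?
```

```bash
python3 -m crank '[[0.05,0,0.05,0,0,0,0.45],[0.1,0,0.09,0,0,0,0.45],[0.106,0,0.1,0,0,0,0.45],[0.106,0,0.1,0,0,0,0.45],[0.106,0,0.1,0,0,0,0.45],[0.106,0,0.1,0,0,0,0.45]]'
python3 - <<'E'
from h import *
st();P=r.camera_params("wrist");im=r.get_image("wrist"); cv2.imwrite("pics/w9.png",cv2.resize(im[60:260,120:420],None,fx=2.6,fy=2.6,interpolation=cv2.INTER_CUBIC))
for d in r.masks_of("wrist","clip_a"): print(d["p"],d["box"])
st()
E
```

```text
time: 23.75
eef_pos: [520.9, 207.1, 379.8]
tcp_rot: [0.507, -0.504, 0.495, -0.494]
force: [-0.2, 0.4, -0.9]
opening: 25.4
t 23.75 tcp [520.9 207.1 379.8] gp [521.4 207.7 212.8] jaw 1.27 tilt [ 0.003  0.003 -1.   ] F [-0.2  0.4 -0.9] open 25.4 q [0.29 0.4  1.65 0.   1.09 0.27]
0.77 [215.8, 10.6, 251.9, 143.2]
t 23.85 tcp [521.  207.4 380.2] gp [521.5 207.9 213.2] jaw 1.31 tilt [ 0.003  0.003 -1.   ] F [-0.2  0.7  0.8] open 25.6 q [0.3  0.4  1.65 0.   1.09 0.27]
```

View pics/w9.png

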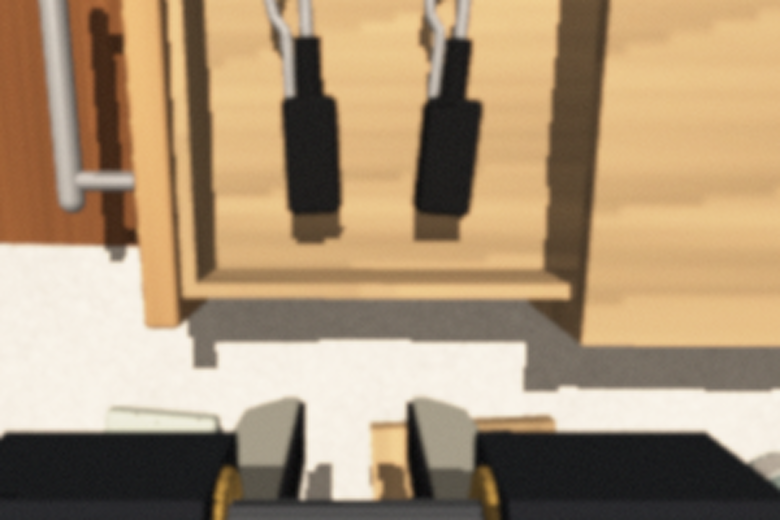

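Run:
```python
from h import *
im=r.get_image("wrist"); cv2.imwrite("pics/w10.png",cv2.resize(im[0:150,200:330],None,fx=4,fy=4,interpolation=cv2.INTER_CUBIC))
```

```text
(no output)
```

View pics/w10.png

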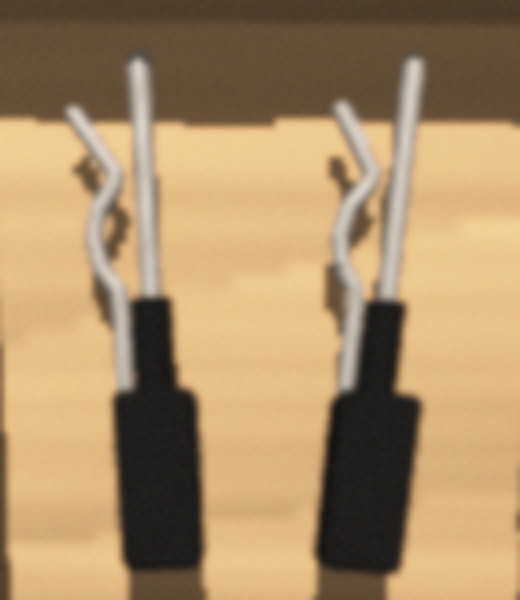

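Run:
```python
from h import *
f=lambda p,z: ray("wrist",np.array([p])/4+[199.6,-0.4],z)[0]
for n,tip,base,rear,front in (("a",(138,57),(150,297),(163,568),(155,393)),("b",(413,60),(390,297),(358,568),(376,397))):
    T=f(tip,37);B=f(base,37);Re=f(rear,52);F=f(front,52)
    d=T-B; d/=np.linalg.norm(d)
    print(n,T,B,np.linalg.norm(T-B),"leg ang",np.degrees(np.arctan2(d[1],d[0])),"origin by leg",T-113*d,"grip mid",(Re+F)/2,np.linalg.norm(Re-F),"ang",np.degrees(np.arctan2(*(F-Re)[[1,0]])))
st()
```

```text
a [492.87896308 387.62044464  37.        ] [496.40663342 327.55590774  37.        ] 60.16804011017105 leg ang 93.36119640525494 origin by leg [499.50418716 274.81483128  37.        ] grip mid [500.22664941 276.78015271  52.        ] 47.531240934127915 ang 93.10564629432523
b [566.94384547 388.63054863  37.        ] [564.25263969 329.10521839  37.        ] 59.58613537436012 leg ang 87.41135746877765 origin by leg [561.84020431 275.74586035  37.        ] grip mid [558.51373733 277.56469061  52.        ] 46.62243788294062 ang 86.86360864351686
t 23.9 tcp [521.1 207.3 380.3] gp [521.7 207.9 213.3] jaw 1.31 tilt [ 0.004  0.004 -1.   ] F [-0.4 -0.3  0.7] open 25.3 q [0.3  0.4  1.65 0.   1.09 0.27]
```

Run:
```python
from h import *
go([499.8,275.8,44],3.3)
```

```text
jaw 3.3 shift [-0.0684  0.1694 -0.0204] turn [-0.0038 -0.0347 -0.0034] rows>= 4.0 j6 0.27 ry_in_j?
jaw 183.3 shift [-0.0684  0.1694 -0.0204] turn [ 0.0052  3.1068 -0.006 ] rows>= 21.0 j6 0.27 ry_in_j?
```

```bash
python3 -m crank '[[-0.04,0.02,-0.0204,-0.0038,-0.0347,-0.0034,0.14],[-0.0684,0.06,-0.0204,-0.0038,-0.0347,-0.0034,0.14],[-0.0684,0.1,-0.0204,-0.0038,-0.0347,-0.0034,0.14],[-0.0684,0.1,-0.0204,-0.0038,-0.0347,-0.0034,0.14]]' 40
python3 - <<'E'
from h import *
st();go([499.8,275.8,44],3.3);im=r.get_image("wrist"); cv2.imwrite("pics/w11.png",im)
E
```

```text
time: 24.3
eef_pos: [498.4, 275.3, 276.2]
tcp_rot: [-0.512, 0.517, -0.486, 0.484]
force: [-0.5, -1.0, 0.8]
opening: 39.3
t 24.3 tcp [498.4 275.3 276.2] gp [497.2 274.7 109.2] jaw 3.34 tilt [-0.007 -0.003 -1.   ] F [-0.5 -1.   0.8] open 39.3 q [ 0.42  0.55  1.7  -0.    0.9   0.36]
jaw 3.3 shift [-0.0006  0.0652  0.0019] turn [0.0073 0.0007 0.003 ] rows>= 2.0 j6 0.36 ry_in_j?
jaw 183.3 shift [-0.0006  0.0652  0.0019] turn [ 0.0047 -3.1409 -0.0114] rows>= 21.0 j6 0.36 ry_in_j?
```

View pics/w11.png

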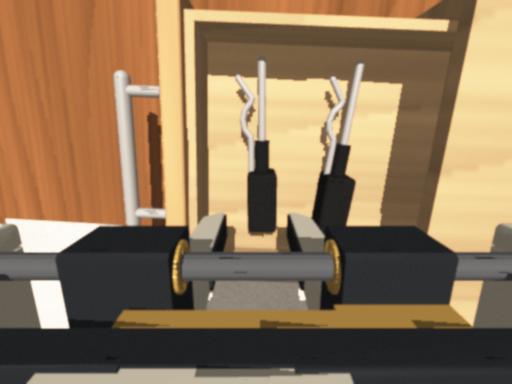

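Run:
```python
from h import *
a=np.radians(93.3);d=np.array([np.cos(a),np.sin(a),0])
o=np.array([499.8,275.8,52]); print(proj("wrist",[o,o-25*d,o+25*d,o+113*d-[0,0,15]])); print(ray("wrist",[[262,232],[262,170]],52))
```

```text
[[259.37351228 205.28133152]
 [259.315049   233.80535255]
 [259.43537162 175.10038477]
 [259.54938467  58.2262716 ]]
[[503.38024617 252.59479568  52.        ]
 [500.13172541 304.95384363  52.        ]]
```

```bash
python3 -m crank '[[-0.002,0.03,0.003,0.0073,0,0.003,0.14],[-0.002,0.055,0.003,0.0073,0,0.003,0.14],[-0.002,0.0652,0.003,0.0073,0,0.003,0.14],[-0.002,0.0652,0.003,0.0073,0,0.003,0.14],[-0.002,0.0652,0.003,0.0073,0,0.003,0.6],[-0.002,0.0652,0.003,0.0073,0,0.003,0.7],[-0.002,0.0652,0.003,0.0073,0,0.003,0.7],[-0.002,0.0652,0.003,0.0073,0,0.003,0.7],[-0.002,0.0652,0.003,0.0073,0,0.003,0.7],[-0.002,0.02,0.003,0.0073,0,0.003,0.7],[-0.002,-0.03,0.003,0.0073,0,0.003,0.7],[-0.002,-0.08,0.003,0.0073,0,0.003,0.7],[-0.002,-0.08,0.003,0.0073,0,0.003,0.7]]' 40
python3 - <<'E'
from h import *
st();im=r.get_image("wrist"); cv2.imwrite("pics/w12.png",im)
E
```

```text
time: 25.65
eef_pos: [504.2, 277.3, 367.7]
tcp_rot: [0.52, -0.507, 0.483, -0.488]
force: [-0.2, -0.3, -1.0]
opening: 23.7
t 25.65 tcp [504.2 277.3 367.7] gp [507.2 278.7 200.7] jaw 3.21 tilt [ 0.018  0.008 -1.   ] F [-0.2 -0.3 -1. ] open 23.7 q [0.42 0.43 1.63 0.   1.06 0.37]
```

View pics/w12.png

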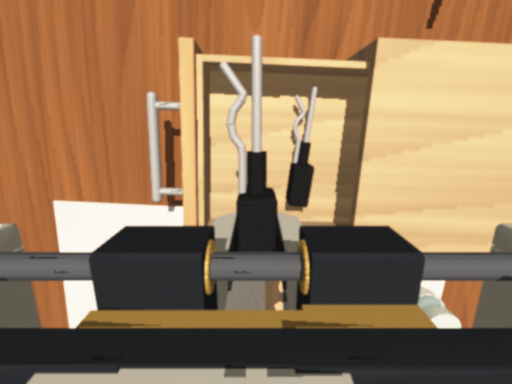

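Run:
```python
from h import *
st();go([441.5,103.6,115],-86)
```

```text
t 25.7 tcp [503.6 277.  364.1] gp [505.9 278.1 197.1] jaw 3.21 tilt [ 0.014  0.006 -1.   ] F [ 0.  -1.3 -1.5] open 23.5 q [0.42 0.44 1.63 0.   1.06 0.37]
jaw -86 shift [ 0.1701  0.0802 -0.0728] turn [-0.0069  1.557  -0.0152] rows>= 11.0 j6 0.37 ry_in_j?
jaw 94 shift [ 0.1701  0.0802 -0.0728] turn [-0.0152 -1.5846  0.0069] rows>= 11.0 j6 0.37 ry_in_j?
```

```bash
python3 -m crank '[[0.03,0,0,-0.0069,1.557,-0.0152,0.7],[0.17,0,-0.0728,-0.0069,1.557,-0.0152,0.7],[0.17,0,-0.0728,-0.0069,1.557,-0.0152,0.7],[0.17,0,-0.0728,-0.0069,1.557,-0.0152,0.7],[0.17,0,-0.0728,-0.0069,1.557,-0.0152,0.7],[0.17,0,-0.0728,-0.0069,1.557,-0.0152,0.7],[0.17,0,-0.0728,-0.0069,1.557,-0.0152,0.7],[0.17,0,-0.0728,-0.0069,1.557,-0.0152,0.7],[0.17,0.02,-0.0728,-0.0069,1.557,-0.0152,0.7],[0.17,0.04,-0.0728,-0.0069,1.557,-0.0152,0.7],[0.17,0.06,-0.0728,-0.0069,1.557,-0.0152,0.7],[0.17,0.08,-0.0728,-0.0069,1.557,-0.0152,0.7],[0.17,0.08,-0.0728,-0.0069,1.557,-0.0152,0.7],[0.17,0.08,-0.0728,-0.0069,1.557,-0.0152,0.7],[0.17,0.08,-0.0728,-0.0069,1.557,-0.0152,0.7]]'
python3 - <<'E'
from h import *
st();im=r.get_image("wrist"); cv2.imwrite("pics/w13.png",im);cv2.imwrite("pics/w13z.png",cv2.resize(im[0:260,140:400],None,fx=2.3,fy=2.3,interpolation=cv2.INTER_CUBIC)); st()
E
```

```text
time: 27.2
eef_pos: [440.8, 103.4, 280.0]
tcp_rot: [-0.023, 0.027, -0.706, 0.708]
force: [0.5, 0.4, -0.2]
opening: 23.7
t 27.2 tcp [440.8 103.4 280. ] gp [439.9 102.9 113. ] jaw -85.99 tilt [-0.005 -0.003 -1.   ] F [ 0.5  0.4 -0.2] open 23.7 q [ 0.13  0.37  2.   -0.    0.78  1.63]
t 27.25 tcp [440.9 103.4 280.2] gp [440.  102.9 113.2] jaw -85.99 tilt [-0.005 -0.003 -1.   ] F [-0.   0.3 -0.8] open 23.9 q [ 0.13  0.37  2.   -0.    0.78  1.63]
```

View pics/w13z.png

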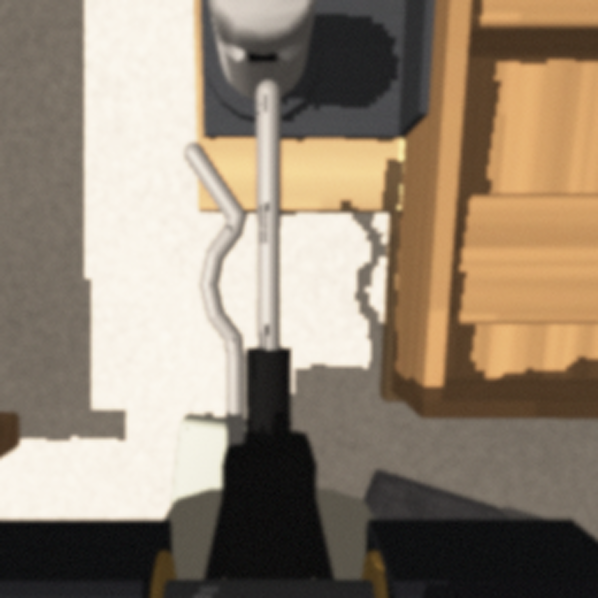

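```bash
cat >> h.py <<'E'
def clipfit(tip,base,s=None):
    "leg tip & neck end pixels -> tool-frame geometry: find wire depth (tool y) such that distance 63"
    s=r.sense() if s is None else s
    P=r.camera_params("wrist");K=P["mtx"];T=P["pose"];R=rot(s)
    best=None
    d=[R.inv().apply(T[:3,:3]@np.array([(p[0]-K[0,2])/K[0,0],(p[1]-K[1,2])/K[1,1],1])) for p in (tip,base)]
    c=R.inv().apply(T[:3,3]-s["eef_pos"])
    for y in np.arange(150,200,.25):
        A=[c+v*(y-c[1])/v[1] for v in d]
        e=abs(np.linalg.norm(A[0]-A[1])-63)
        if best is None or e<best[0]: best=(e,y,A)
    print("wire depth",best[1],"tip tool",best[2][0],"neck tool",best[2][1])
    for y in (174,):
        A=[c+v*(y-c[1])/v[1] for v in d]; print("at 174: tip",A[0],"neck",A[1],"len",np.linalg.norm(A[0]-A[1]),"dev deg",np.degrees(np.arctan2((A[0]-A[1])[2],-(A[0]-A[1])[0])))
        print("world tip",R.apply(A[0])+s["eef_pos"])
E
python3 - <<'E'
from h import *
clipfit((256.1,36.1),(256.5,152.2)); print(ray("wrist",[[253.5,24.8]],60)); st()
a=np.radians(4);print(np.array([581.2,113.35])-15*np.array([np.cos(a),np.sin(a)]))
E
```

```text
wire depth 181.25 tip tool [-1.10923368e+02  1.81250000e+02 -1.76166919e-01] neck tool [-4.79560114e+01  1.81250000e+02  1.54658636e-02]
at 174: tip [-1.08874346e+02  1.74000000e+02 -1.72445023e-01] neck [-4.87548250e+01  1.74000000e+02  1.05207499e-02] len 60.11979944307309 dev deg -0.1743715523766936
world tip [548.60894646 110.68375071 105.60871447]
[[567.87407095 113.68769296  60.        ]]
t 27.25 tcp [440.9 103.4 280.2] gp [440.  102.9 113.2] jaw -85.99 tilt [-0.005 -0.003 -1.   ] F [-0.   0.3 -0.8] open 23.9 q [ 0.13  0.37  2.   -0.    0.78  1.63]
[566.23653925 112.30365289]
```

Run:
```python
import cv2
im=cv2.imread("pics/w13.png")
cv2.imwrite("pics/w13y.png",cv2.resize(im[0:75,210:300],None,fx=8,fy=8,interpolation=cv2.INTER_NEAREST))
cv2.imwrite("pics/w13x.png",cv2.resize(im[130:220,210:300],None,fx=6,fy=6,interpolation=cv2.INTER_NEAREST))
```

```text
(no output)
```

View pics/w13y.png

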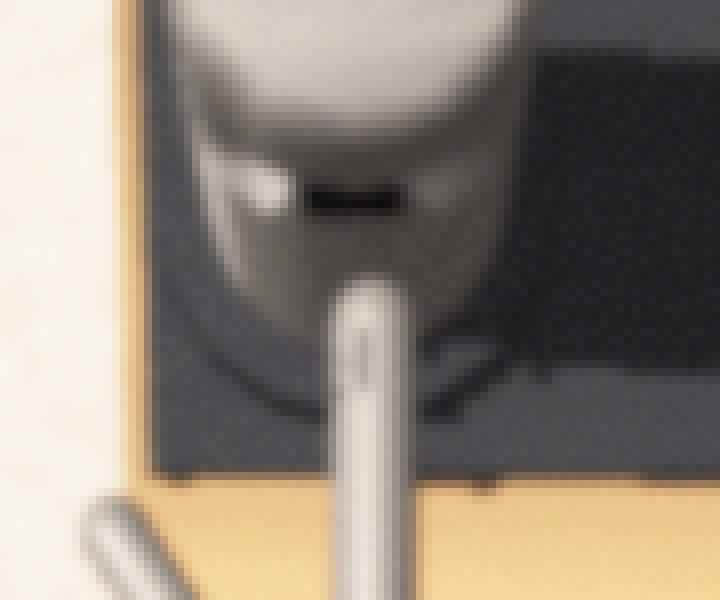

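View pics/w13x.png

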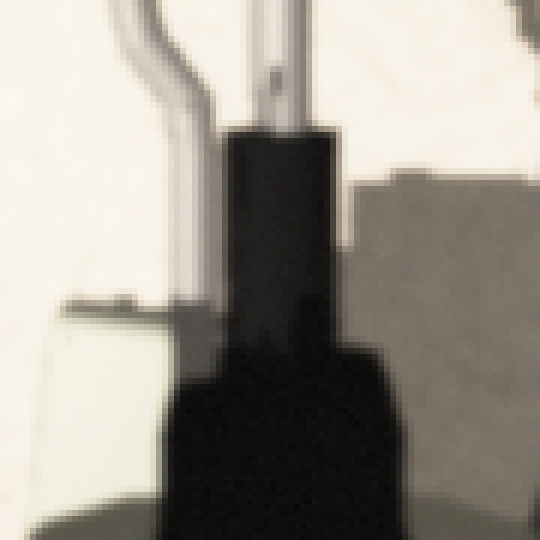

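```bash
cat >> h.py <<'E'
def clipw(tip,base,depth):
    s=r.sense();P=r.camera_params("wrist");K=P["mtx"];T=P["pose"];R=rot(s)
    c=R.inv().apply(T[:3,3]-s["eef_pos"]); A=[]
    for p in (tip,base):
        v=R.inv().apply(T[:3,:3]@np.array([(p[0]-K[0,2])/K[0,0],(p[1]-K[1,2])/K[1,1],1])); A.append(c+v*(depth-c[1])/v[1])
    d=A[0]-A[1]; print("tip tool",A[0],"neck",A[1],"len",np.linalg.norm(d),"yaw dev",np.degrees(np.arctan2(d[2],-d[0])))
    w=[R.apply(a)+s["eef_pos"] for a in A]; print("world tip",w[0],"ang",np.degrees(np.arctan2(*(w[0]-w[1])[[1,0]])))
E
python3 - <<'E'
from h import *
r.get_image("wrist");st()
tip=(255.9,34.4);neck=(256.2,151.0)
clipw(tip,neck,178);clipfit(tip,neck)
h=(210+(303+408)/16-.5, 200/8-.5); print(h,ray("wrist",[h,(h[0],h[1]-1.5),(h[0],h[1]+1.5)],60))
l=210+np.array([195,515])/8-.5; print(l.mean(), ray("wrist",[[l.mean(),h[1]]],60))
E
```

```text
t 27.3 tcp [440.9 103.4 280.2] gp [440.1 102.9 113.2] jaw -85.99 tilt [-0.005 -0.003 -1.   ] F [ 0.8 -0.4 -0.3] open 23.6 q [ 0.13  0.37  2.   -0.    0.78  1.63]
tip tool [-110.81137942  178.           -0.27913012] neck [-4.90095464e+01  1.78000000e+02 -1.64920201e-01] len 61.801938560786766 yaw dev -0.10588260200098448
world tip [550.52357946 110.91432863 101.60797397] ang 4.112528284813103
wire depth 181.0 tip tool [-111.67482316  181.           -0.28271278] neck tool [-4.86924514e+01  1.81000000e+02 -1.66321223e-01]
at 174: tip [-109.66012109  174.           -0.27435324] neck [-4.94323397e+01  1.74000000e+02 -1.63052172e-01] len 60.227884238333104 dev deg -0.10588260200098445
world tip [549.3948896  110.83963664 105.61370722]
(253.9375, 24.5) [[568.08154193 113.40615494  60.        ]
 [568.97104378 113.46592203  60.        ]
 [567.18981698 113.34623847  60.        ]]
253.875 [[568.07860995 113.44777499  60.        ]]
```

Run:
```python
from h import *
go([440.1,104.1,72],-86)
```

```text
jaw -86 shift [ 0.0005  0.0412 -0.0009] turn [-0.0023  0.0001  0.005 ] rows>= 1.0 j6 1.63 ry_in_j?
jaw 94 shift [ 0.0005  0.0412 -0.0009] turn [ 0.0079 -3.1415  0.0036] rows>= 21.0 j6 1.63 ry_in_j?
```

```bash
python3 -m crank '[[0.0005,0.015,-0.0009,-0.0023,0,0.005,0.7],[0.0005,0.03,-0.0009,-0.0023,0,0.005,0.7],[0.0005,0.0412,-0.0009,-0.0023,0,0.005,0.7],[0.0005,0.0412,-0.0009,-0.0023,0,0.005,0.7],[0.0005,0.0412,-0.0009,-0.0023,0,0.005,0.7],[0.0005,0.0412,-0.0009,-0.0023,0,0.005,0.7],[0.0005,0.0412,-0.0009,-0.0023,0,0.005,0.7]]' 55
python3 - <<'E'
from h import *
st();im=r.get_image("wrist"); cv2.imwrite("pics/w14.png",cv2.resize(im[0:75,210:300],None,fx=8,fy=8,interpolation=cv2.INTER_NEAREST))
s=r.get_image("scene"); cv2.imwrite("pics/s1.png",cv2.resize(s[150:250,260:360],None,fx=6,fy=6,interpolation=cv2.INTER_CUBIC)); st()
E
```

```text
time: 28.0
eef_pos: [440.1, 104.1, 238.7]
tcp_rot: [-0.025, 0.025, -0.707, 0.707]
force: [-0.5, -0.3, -0.6]
opening: 23.5
t 28.0 tcp [440.1 104.1 238.7] gp [440.  104.1  71.7] jaw -86.0 tilt [-0. -0. -1.] F [-0.5 -0.3 -0.6] open 23.5 q [0.13 0.44 2.03 0.   0.67 1.63]
t 28.1 tcp [440.  104.1 238.6] gp [439.9 104.1  71.6] jaw -86.0 tilt [-0.001 -0.    -1.   ] F [ 0.4  0.4 -1. ] open 23.5 q [0.13 0.45 2.03 0.   0.67 1.63]
```

View pics/w14.png

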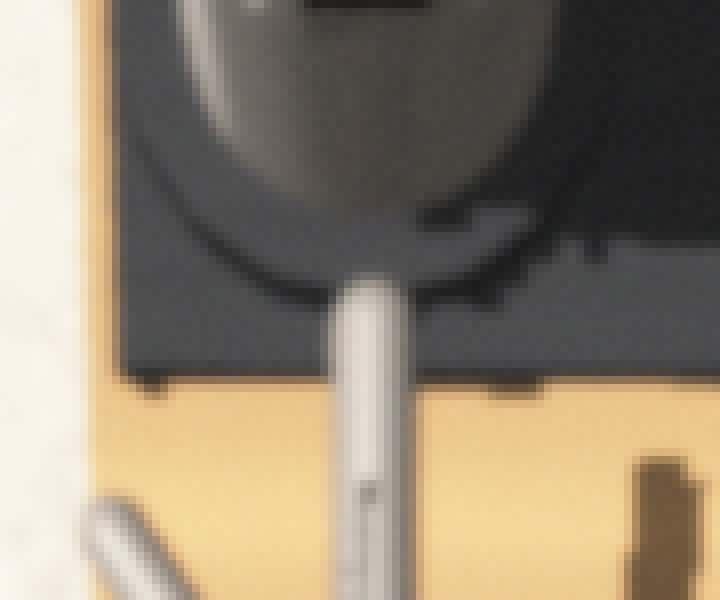

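View pics/s1.png

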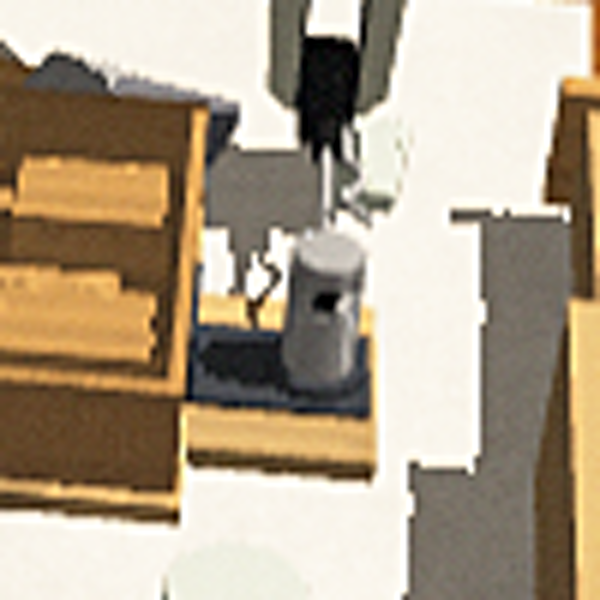

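```bash
python3 -m crank '[[-0.006,0,0,0,0,0,0.7],[-0.011,0,0,0,0,0,0.7],[-0.011,0,0,0,0,0,0.7],[-0.011,0,0,0,0,0,0.7]]' 55
python3 - <<'E'
from h import *
st();im=r.get_image("wrist"); cv2.imwrite("pics/w15.png",cv2.resize(im[0:75,210:300],None,fx=8,fy=8,interpolation=cv2.INTER_NEAREST))
# predicted pixel of hole mouth at pin front for z=60
for x in (566,567,568): print(proj("wrist",[[x,113,60],[x,113,56],[x,113,64]]).round(1).tolist())
E
```

```text
time: 28.5
eef_pos: [450.9, 104.8, 238.1]
tcp_rot: [-0.024, 0.025, -0.707, 0.707]
force: [0.3, 0.8, -0.0]
opening: 23.6
t 28.5 tcp [450.9 104.8 238.1] gp [450.7 104.8  71.1] jaw -86.0 tilt [-0.002 -0.    -1.   ] F [ 0.3  0.8 -0. ] open 23.6 q [0.13 0.46 2.   0.   0.68 1.63]
[[256.2, 23.9], [256.2, 26.5], [256.2, 21.1]]
[[256.3, 21.8], [256.3, 24.5], [256.3, 19.0]]
[[256.4, 19.7], [256.4, 22.4], [256.4, 16.8]]
```

View pics/w15.png

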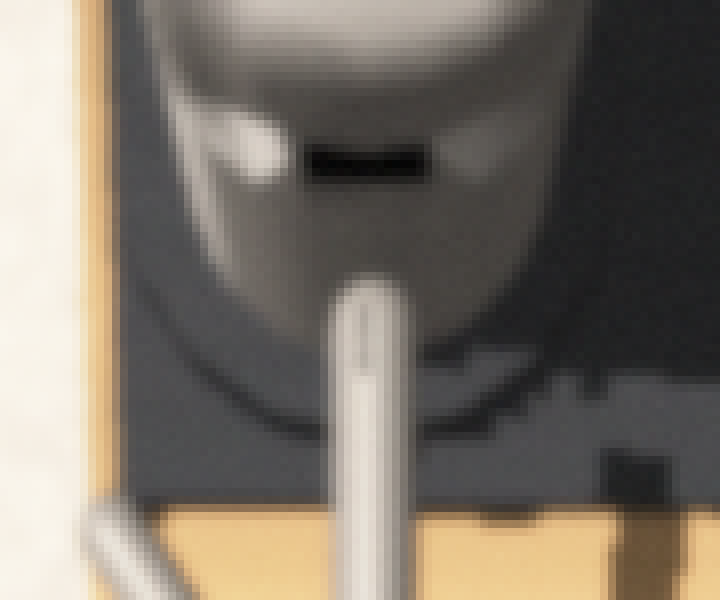

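```bash
python3 -m crank '[[0,-0.001,0,0,0,0.001,0.7],[-0.004,-0.001,0,0,0,0.001,0.7],[-0.007,-0.001,0,0,0,0.001,0.7],[-0.01,-0.001,0,0,0,0.001,0.7],[-0.013,-0.001,0,0,0,0.001,0.7],[-0.013,-0.001,0,0,0,0.001,0.7]]' 60
python3 - <<'E'
from h import *
st();im=r.get_image("wrist"); cv2.imwrite("pics/w16.png",cv2.resize(im[0:75,210:300],None,fx=8,fy=8,interpolation=cv2.INTER_NEAREST))
E
```

```text
time: 29.15
eef_pos: [464.2, 105.8, 239.2]
tcp_rot: [-0.025, 0.025, -0.707, 0.707]
force: [-0.4, -0.1, -1.0]
opening: 23.5
t 29.15 tcp [464.2 105.8 239.2] gp [464.2 105.7  72.2] jaw -86.01 tilt [-0. -0. -1.] F [-0.4 -0.1 -1. ] open 23.5 q [ 0.13  0.48  1.97 -0.    0.7   1.63]
```

View pics/w16.png

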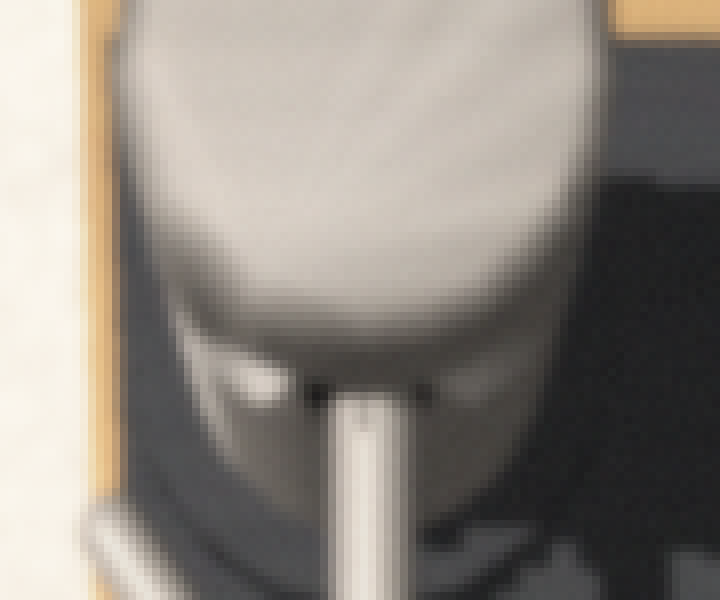

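```bash
python3 -m crank '[[-0.005,0,0,0,0,0,0.7],[-0.01,0,0,0,0,0,0.7],[-0.015,0,0,0,0,0,0.7],[-0.02,0,0,0,0,0,0.7],[-0.025,0,0,0,0,0,0.7],[-0.025,0,0,0,0,0,0.7]]' 60
python3 - <<'E'
from h import *
st()
E
python3 -m crank '[[-0.005,0,0,0,0,0,0.7],[-0.01,0,0,0,0,0,0.7],[-0.015,0,0,0,0,0,0.7],[-0.018,0,0,0,0,0,0.7],[-0.018,0,0,0,0,0,0.7]]' 60
python3 - <<'E'
from h import *
st();im=r.get_image("wrist"); cv2.imwrite("pics/w17.png",cv2.resize(im[0:260,140:400],None,fx=2.3,fy=2.3))
E
```

```text
time: 29.8
eef_pos: [488.8, 107.7, 238.9]
tcp_rot: [0.024, -0.026, 0.707, -0.707]
force: [-2.8, 4.0, 1.1]
opening: 23.4
t 29.8 tcp [488.8 107.7 238.9] gp [488.5 107.7  71.9] jaw -85.98 tilt [-0.002  0.    -1.   ] F [-2.8  4.   1.1] open 23.4 q [0.12 0.51 1.9  0.   0.73 1.62]
time: 30.3
eef_pos: [507.4, 109.3, 239.2]
tcp_rot: [0.025, -0.025, 0.707, -0.706]
force: [2.0, 6.9, -1.7]
opening: 23.5
t 30.3 tcp [507.4 109.3 239.2] gp [507.6 109.5  72.2] jaw -85.96 tilt [ 0.001  0.001 -1.   ] F [ 2.   6.9 -1.7] open 23.5 q [0.12 0.53 1.86 0.   0.75 1.62]
```

View pics/w17.png

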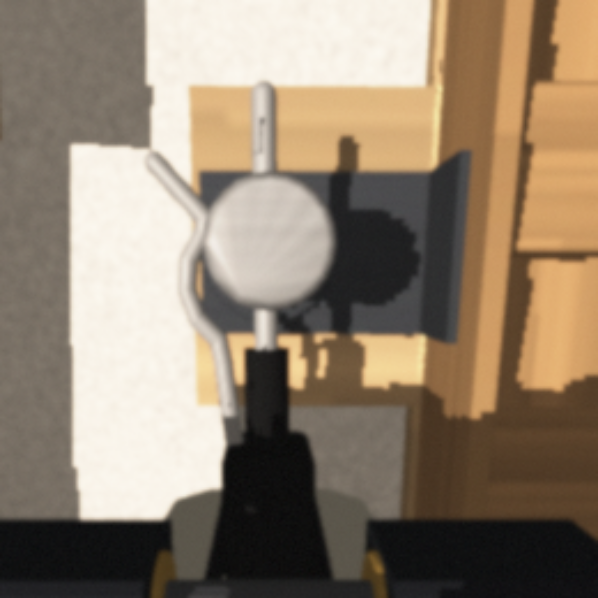

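```bash
python3 -m crank '[[-0.003,0,0,0,0,0,0.7],[-0.006,0,0,0,0,0,0.7],[-0.008,0,0,0,0,0,0.7],[-0.01,0,0,0,0,0,0.7],[-0.01,0,0,0,0,0,0.7]]' 60
python3 - <<'E'
from h import *
st();im=r.get_image("wrist"); cv2.imwrite("pics/w18.png",cv2.resize(im[0:260,140:400],None,fx=2.3,fy=2.3))
E
```

```text
time: 30.85
eef_pos: [516.8, 109.7, 239.1]
tcp_rot: [0.024, -0.025, 0.707, -0.707]
force: [-0.8, 5.4, 0.6]
opening: 23.5
t 30.85 tcp [516.8 109.7 239.1] gp [516.7 109.7  72.1] jaw -85.99 tilt [-0.001  0.    -1.   ] F [-0.8  5.4  0.6] open 23.5 q [0.12 0.55 1.83 0.   0.76 1.62]
```

View pics/w18.png

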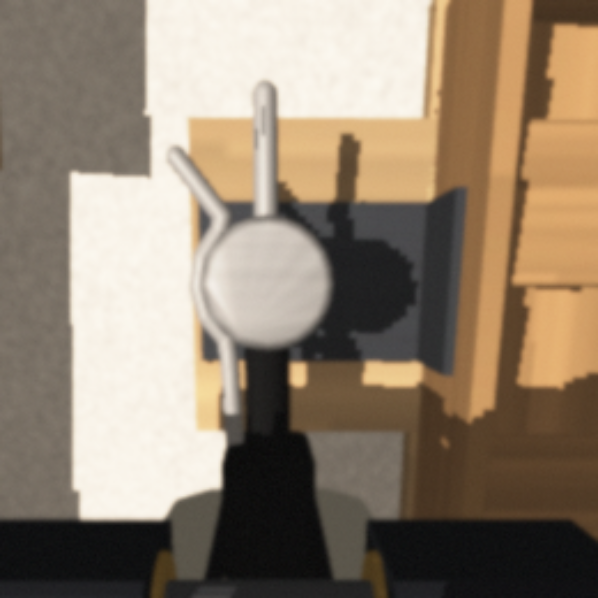

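```bash
python3 -m crank '[[-0.0015,0,0,0,0,0,0.7],[-0.0025,0,0,0,0,0,0.7],[-0.0025,0,0,0,0,0,0.7]]' 60
python3 - <<'E'
from h import *
st()
E
```

```text
time: 31.2
eef_pos: [518.1, 109.7, 238.7]
tcp_rot: [-0.023, 0.027, -0.707, 0.707]
force: [-11.1, 4.1, 5.5]
opening: 23.4
t 31.2 tcp [518.1 109.7 238.7] gp [517.2 109.7  71.7] jaw -85.99 tilt [-0.005 -0.    -1.   ] F [-11.1   4.1   5.5] open 23.4 q [0.12 0.55 1.83 0.   0.77 1.62]
```

Against the stop (−11 N). Release to ~40 mm opening and rise.

```bash
python3 -m crank '[[0.001,0,0,0,0,0,0.14],[0.001,0,0,0,0,0,0.14],[0.001,0,0,0,0,0,0.14],[0.001,0,0,0,0,0,0.14],[0.001,-0.03,0,0,0,0,0.14],[0.001,-0.07,0,0,0,0,0.14],[0.001,-0.11,0,0,0,0,0.14],[0.001,-0.14,0,0,0,0,0.14],[0.001,-0.14,0,0,0,0,0.14]]' 40
python3 - <<'E'
from h import *
st();im=r.get_image("wrist"); cv2.imwrite("pics/w19.png",im)
im=r.get_image("top"); cv2.imwrite("pics/t7.png",cv2.resize(im[80:300,60:330],None,fx=2.7,fy=2.7))
go([560.5,277,200],-2.8)
E
```

```text
time: 32.1
eef_pos: [518.9, 109.6, 383.2]
tcp_rot: [0.027, -0.022, 0.707, -0.707]
force: [0.2, -0.2, -0.3]
opening: 40.2
t 32.1 tcp [518.9 109.6 383.2] gp [520.  109.7 216.2] jaw -86.01 tilt [ 0.007  0.001 -1.   ] F [ 0.2 -0.2 -0.3] open 40.2 q [ 0.12  0.34  1.73 -0.    1.07  1.62]
jaw -2.8 shift [-0.0539  0.0123 -0.1642] turn [-4.0000e-04 -1.4522e+00 -3.0000e-04] rows>= 10.0 j6 1.62 ry_in_j?
jaw 177.2 shift [-0.0539  0.0123 -0.1642] turn [ 3.0000e-04  1.6894e+00 -4.0000e-04] rows>= 12.0 j6 1.62 ry_in_j?
```

View pics/w19.png

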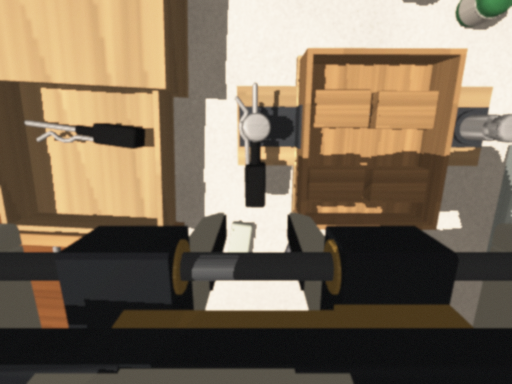

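View pics/t7.png

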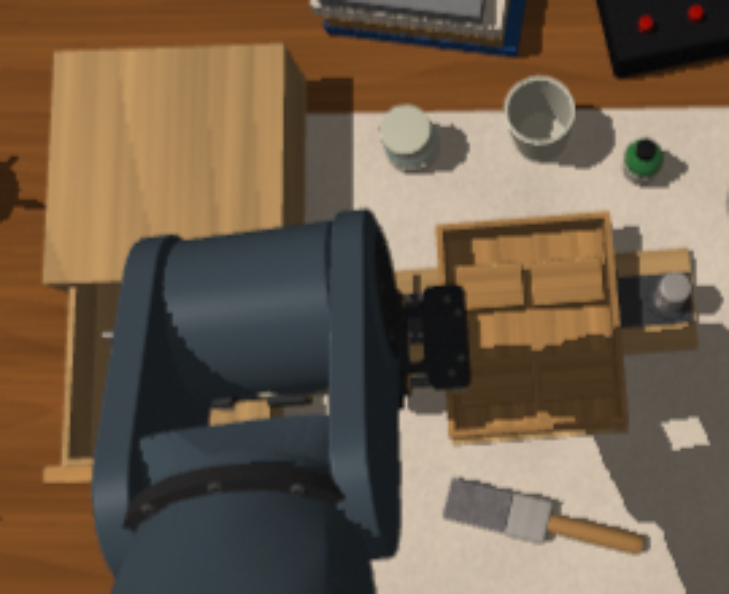

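```bash
python3 -m crank '[[-0.0539,0.0123,-0.1642,0,-1.4522,0,0.2],[-0.0539,0.0123,-0.1642,0,-1.4522,0,0.2],[-0.0539,0.0123,-0.1642,0,-1.4522,0,0.2],[-0.0539,0.0123,-0.1642,0,-1.4522,0,0.2],[-0.0539,0.0123,-0.1642,0,-1.4522,0,0.2],[-0.0539,0.0123,-0.1642,0,-1.4522,0,0.2],[-0.0539,0.0123,-0.1642,0,-1.4522,0,0.2],[-0.0539,0.0123,-0.1642,0,-1.4522,0,0.2],[-0.0539,0.0123,-0.1642,0,-1.4522,0,0.2],[-0.0539,0.04,-0.1642,0,-1.4522,0,0.2],[-0.0539,0.08,-0.1642,0,-1.4522,0,0.2],[-0.0539,0.1,-0.1642,0,-1.4522,0,0.2],[-0.0539,0.1,-0.1642,0,-1.4522,0,0.2],[-0.0539,0.1,-0.1642,0,-1.4522,0,0.2],[-0.0539,0.1,-0.1642,0,-1.4522,0,0.2],[-0.0539,0.1,-0.1642,0,-1.4522,0,0.2]]' 40
python3 - <<'E'
from h import *
st();im=r.get_image("wrist"); cv2.imwrite("pics/w20.png",im)
a=np.radians(87.2);d=np.array([np.cos(a),np.sin(a),0])
o=np.array([560.5,277,52]); print(proj("wrist",[o,o-25*d,o+25*d,o+113*d-[0,0,15]])); st()
E
```

```text
time: 33.8
eef_pos: [560.8, 277.2, 280.3]
tcp_rot: [-0.488, 0.487, -0.512, 0.512]
force: [-0.4, -0.6, 0.1]
opening: 37.3
t 33.8 tcp [560.8 277.2 280.3] gp [561.  277.3 113.3] jaw -2.8 tilt [ 0.001  0.001 -1.   ] F [-0.4 -0.6  0.1] open 37.3 q [0.38 0.63 1.55 0.   0.97 0.43]
[[257.40910673 206.38361325]
 [257.39569652 234.74174856]
 [257.4232846  176.40215913]
 [257.40805099  60.42392825]]
t 33.85 tcp [560.7 277.2 280.2] gp [560.9 277.3 113.2] jaw -2.8 tilt [ 0.001  0.001 -1.   ] F [-0.8 -0.2  0.1] open 37.5 q [0.38 0.63 1.55 0.   0.97 0.43]
```

View pics/w20.png

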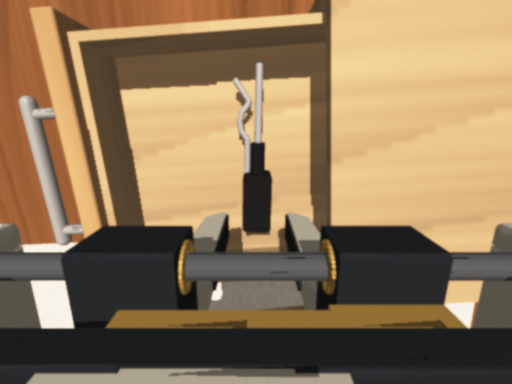

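```bash
python3 -m crank '[[0,0.03,0,0,0,0,0.2],[0,0.055,0,0,0,0,0.2],[0,0.066,0,0,0,0,0.2],[0,0.066,0,0,0,0,0.2],[0,0.066,0,0,0,0,0.2],[0,0.066,0,0,0,0,0.2]]' 40
python3 -c "
from h import *
st()"
python3 -m crank '[[0,0,0,0,0,0,0.6],[0,0,0,0,0,0,0.7],[0,0,0,0,0,0,0.7],[0,0,0,0,0,0,0.7],[0,0,0,0,0,0,0.7]]' 60
python3 -c "
from h import *
st()"
```

```text
time: 34.45
eef_pos: [560.9, 277.3, 214.5]
tcp_rot: [-0.488, 0.487, -0.512, 0.512]
force: [-0.5, -1.1, 0.1]
opening: 37.1
t 34.45 tcp [560.9 277.3 214.5] gp [561.2 277.4  47.5] jaw -2.8 tilt [ 0.002  0.001 -1.   ] F [-0.5 -1.1  0.1] open 37.1 q [0.38 0.72 1.57 0.   0.85 0.43]
time: 34.95
eef_pos: [560.7, 277.2, 213.7]
tcp_rot: [-0.488, 0.487, -0.512, 0.512]
force: [-0.6, -0.9, 6.7]
opening: 23.6
t 34.95 tcp [560.7 277.2 213.7] gp [560.7 277.2  46.7] jaw -2.8 tilt [ 0.  0. -1.] F [-0.6 -0.9  6.7] open 23.6 q [0.38 0.72 1.57 0.   0.85 0.43]
```

Run:
```python
from h import *
go([459.3,-164.3,140],-86)
```

```text
jaw -86 shift [ 0.4459 -0.0934 -0.0797] turn [-2.0000e-04  1.4522e+00 -5.0000e-04] rows>= 10.0 j6 0.43 ry_in_j?
jaw 94 shift [ 0.4459 -0.0934 -0.0797] turn [-5.0000e-04 -1.6894e+00  2.0000e-04] rows>= 12.0 j6 0.43 ry_in_j?
```

```bash
python3 -m crank '[[0,-0.03,0,0,0,0,0.7],[0,-0.06,0,0,0,0,0.7],[0,-0.093,0,0,0,0,0.7],[0.4459,-0.0934,-0.0797,0,1.4522,0,0.7],[0.4459,-0.0934,-0.0797,0,1.4522,0,0.7],[0.4459,-0.0934,-0.0797,0,1.4522,0,0.7],[0.4459,-0.0934,-0.0797,0,1.4522,0,0.7],[0.4459,-0.0934,-0.0797,0,1.4522,0,0.7],[0.4459,-0.0934,-0.0797,0,1.4522,0,0.7],[0.4459,-0.0934,-0.0797,0,1.4522,0,0.7],[0.4459,-0.0934,-0.0797,0,1.4522,0,0.7],[0.4459,-0.0934,-0.0797,0,1.4522,0,0.7],[0.4459,-0.0934,-0.0797,0,1.4522,0,0.7],[0.4459,-0.0934,-0.0797,0,1.4522,0,0.7],[0.4459,-0.08,-0.0797,0,1.4522,0,0.7],[0.4459,-0.067,-0.0797,0,1.4522,0,0.7],[0.4459,-0.067,-0.0797,0,1.4522,0,0.7],[0.4459,-0.067,-0.0797,0,1.4522,0,0.7],[0.4459,-0.067,-0.0797,0,1.4522,0,0.7]]' 60
python3 - <<'E'
from h import *
st();im=r.get_image("wrist"); cv2.imwrite("pics/w21.png",im); cv2.imwrite("pics/w21z.png",cv2.resize(im[0:75,210:300],None,fx=8,fy=8,interpolation=cv2.INTER_NEAREST));cv2.imwrite("pics/w21y.png",cv2.resize(im[0:260,140:400],None,fx=2.3,fy=2.3,interpolation=cv2.INTER_CUBIC)); st()
E
```

```text
time: 36.85
eef_pos: [459.4, -164.1, 280.5]
tcp_rot: [-0.025, 0.025, -0.707, 0.707]
force: [0.8, 0.2, -0.2]
opening: 23.6
t 36.85 tcp [ 459.4 -164.1  280.5] gp [ 459.4 -164.1  113.5] jaw -85.93 tilt [ 0. -0. -1.] F [ 0.8  0.2 -0.2] open 23.6 q [-0.44  0.42  1.92 -0.    0.81  1.06]
t 36.9 tcp [ 459.4 -164.2  280.6] gp [ 459.4 -164.2  113.6] jaw -85.95 tilt [ 0. -0. -1.] F [ 1.2 -0.3 -0.7] open 23.1 q [-0.44  0.42  1.92 -0.    0.81  1.06]
```

View pics/w21z.png

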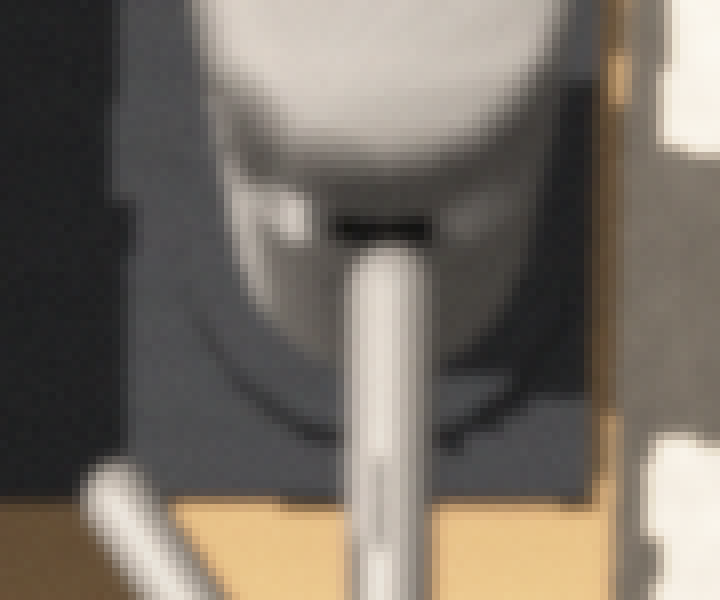

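View pics/w21y.png

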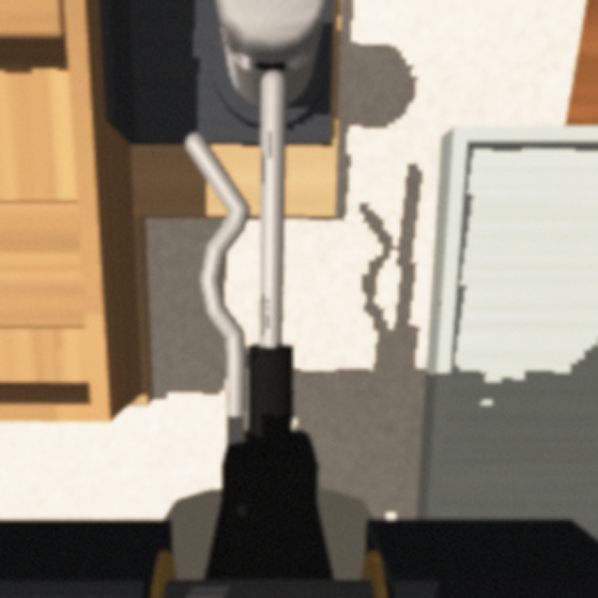

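Run:
```python
from h import *
tip=(257.9,29.8);neck=(257.1,150.5)
clipw(tip,neck,176.7);clipfit(tip,neck)
print(ray("wrist",[[257.3,27.8]],60))
```

```text
tip tool [-112.64613977  176.7           0.77944323] neck [-49.45795565 176.7          0.36870607] len 63.18951904630976 yaw dev 0.37242998261703564
world tip [ 571.82421642 -157.05368602  103.91968678] ang 3.67587876897747
wire depth 176.25 tip tool [-112.51030681  176.25          0.77693196] neck tool [-49.50465695 176.25         0.36738131]
at 174: tip [-111.83114203  174.            0.76437563] neck [-49.73816349 174.           0.36075754] len 62.09429032995986 dev deg 0.37242998261703547
world tip [ 571.00965922 -157.09529464  106.61954115]
[[ 586.25083492 -155.88757685   60.        ]]
```

```bash
python3 -m crank '[[0,0.015,0,0,0,0,0.7],[0,0.03,0,0,0,0,0.7],[0,0.044,0,0,0,0,0.7],[0,0.044,0,0,0,0,0.7],[0,0.044,0,0,0,0,0.7],[-0.006,0.044,0,0,0,0,0.7],[-0.006,0.044,0,0,0,0,0.7],[-0.006,0.044,0,0,0,0,0.7]]' 60
python3 - <<'E'
from h import *
st();im=r.get_image("wrist"); cv2.imwrite("pics/w22z.png",cv2.resize(im[0:75,210:300],None,fx=8,fy=8,interpolation=cv2.INTER_NEAREST))
E
```

```text
time: 37.7
eef_pos: [465.4, -163.9, 236.7]
tcp_rot: [-0.025, 0.025, -0.707, 0.707]
force: [-0.3, -0.2, -0.6]
opening: 23.5
t 37.7 tcp [ 465.4 -163.9  236.7] gp [ 465.5 -164.    69.7] jaw -85.99 tilt [ 0. -0. -1.] F [-0.3 -0.2 -0.6] open 23.5 q [-0.43  0.5   1.92 -0.    0.71  1.07]
```

View pics/w22z.png

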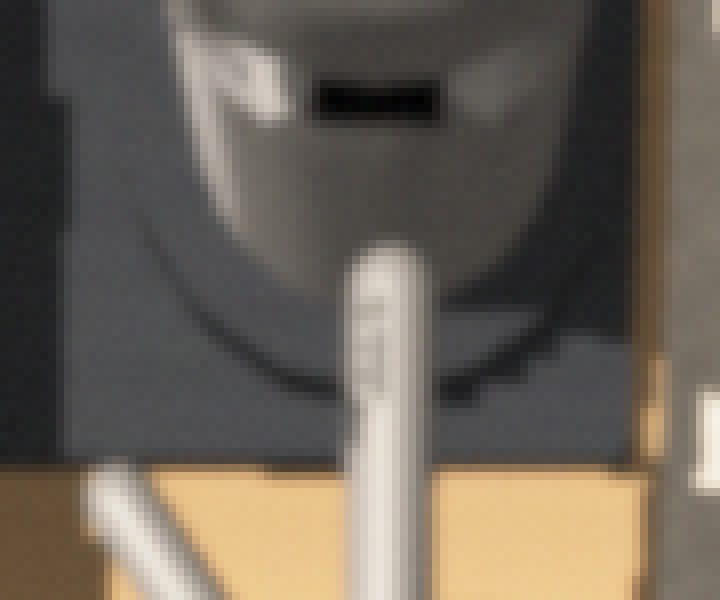

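```bash
python3 -m crank '[[0,0,-0.0003,0,-0.0065,0,0.7],[-0.004,0,-0.0003,0,-0.0065,0,0.7],[-0.008,0,-0.0003,0,-0.0065,0,0.7],[-0.011,0,-0.0003,0,-0.0065,0,0.7],[-0.014,0,-0.0003,0,-0.0065,0,0.7],[-0.014,0,-0.0003,0,-0.0065,0,0.7]]' 60
python3 - <<'E'
from h import *
st();im=r.get_image("wrist"); cv2.imwrite("pics/w23z.png",cv2.resize(im[0:75,210:300],None,fx=8,fy=8,interpolation=cv2.INTER_NEAREST))
E
```

```text
time: 38.35
eef_pos: [479.4, -162.6, 236.2]
tcp_rot: [-0.027, 0.027, -0.707, 0.707]
force: [0.5, -0.0, -0.2]
opening: 23.8
t 38.35 tcp [ 479.4 -162.6  236.2] gp [ 479.4 -162.7   69.2] jaw -85.62 tilt [-0. -0. -1.] F [ 0.5 -0.  -0.2] open 23.8 q [-0.42  0.52  1.89 -0.    0.73  1.08]
```

View pics/w23z.png

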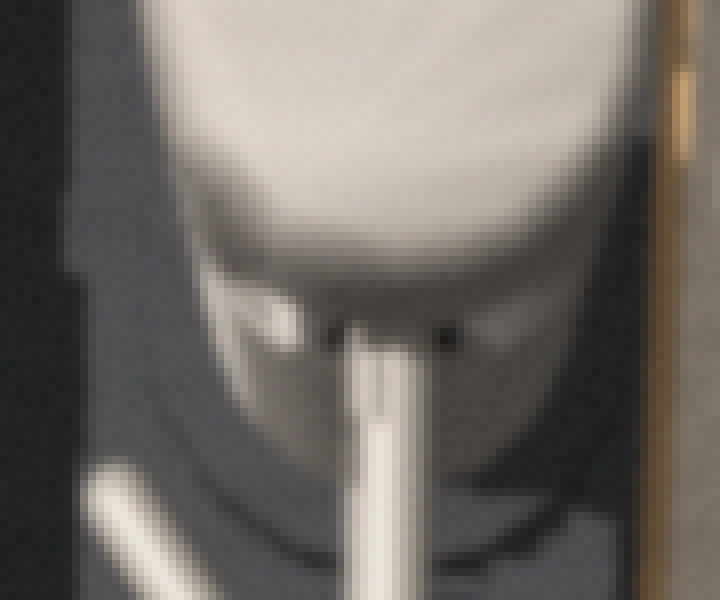

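```bash
python3 -m crank '[[-0.005,0,0,0,0,0,0.7],[-0.01,0,0,0,0,0,0.7],[-0.015,0,0,0,0,0,0.7],[-0.02,0,0,0,0,0,0.7],[-0.025,0,0,0,0,0,0.7],[-0.025,0,0,0,0,0,0.7]]' 60
python3 -c "
from h import *
st()"
python3 -m crank '[[-0.005,0,0,0,0,0,0.7],[-0.01,0,0,0,0,0,0.7],[-0.015,0,0,0,0,0,0.7],[-0.02,0,0,0,0,0,0.7],[-0.025,0,0,0,0,0,0.7],[-0.025,0,0,0,0,0,0.7]]' 60
python3 - <<'E'
from h import *
st();im=r.get_image("wrist"); cv2.imwrite("pics/w24.png",cv2.resize(im[0:260,140:400],None,fx=2.3,fy=2.3))
E
```

```text
time: 39.0
eef_pos: [504.3, -160.5, 236.0]
tcp_rot: [0.027, -0.028, 0.707, -0.706]
force: [-0.3, 2.7, -0.3]
opening: 23.8
t 39.0 tcp [ 504.3 -160.5  236. ] gp [ 504.1 -160.4   69. ] jaw -85.6 tilt [-0.001  0.    -1.   ] F [-0.3  2.7 -0.3] open 23.8 q [-0.4   0.55  1.83 -0.    0.76  1.1 ]
time: 39.6
eef_pos: [529.5, -158.7, 236.2]
tcp_rot: [-0.027, 0.027, -0.707, 0.707]
force: [3.9, 4.2, -1.6]
opening: 23.5
t 39.6 tcp [ 529.5 -158.7  236.2] gp [ 529.6 -158.7   69.2] jaw -85.62 tilt [ 0.001  0.    -1.   ] F [ 3.9  4.2 -1.6] open 23.5 q [-0.38  0.58  1.77  0.    0.79  1.12]
```

View pics/w24.png

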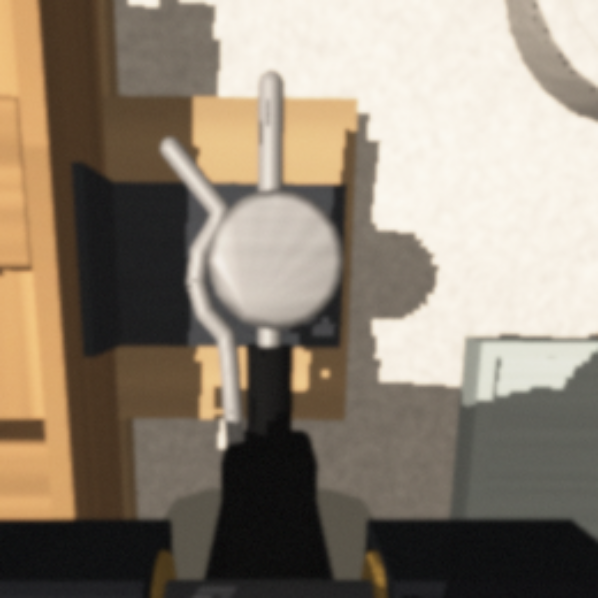

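```bash
python3 -m crank '[[-0.003,0,0,0,0,0,0.7],[-0.006,0,0,0,0,0,0.7],[-0.007,0,0,0,0,0,0.7],[-0.007,0,0,0,0,0,0.7]]' 60
python3 - <<'E'
from h import *
st();im=r.get_image("wrist"); cv2.imwrite("pics/w25.png",cv2.resize(im[0:260,140:400],None,fx=2.3,fy=2.3))
E
```

```text
time: 40.05
eef_pos: [535.2, -158.2, 235.8]
tcp_rot: [0.026, -0.028, 0.707, -0.706]
force: [-7.2, 2.0, 3.6]
opening: 23.5
t 40.05 tcp [ 535.2 -158.2  235.8] gp [ 534.6 -158.1   68.8] jaw -85.62 tilt [-0.004  0.001 -1.   ] F [-7.2  2.   3.6] open 23.5 q [-0.37  0.59  1.75 -0.    0.8   1.12]
```

View pics/w25.png

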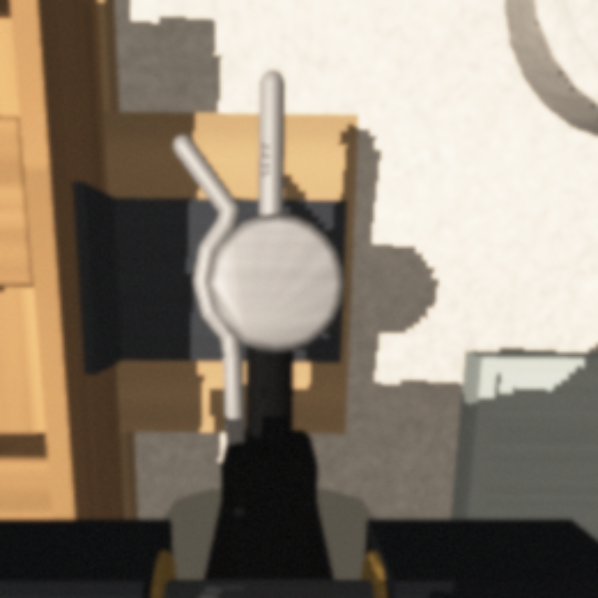

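Home and seated (force reversed to −7 N, bow closed round the pin). Release, rise, then go to the drawer.

```bash
python3 -m crank '[[0.001,0,0,0,0,0,0.14],[0.001,0,0,0,0,0,0.14],[0.001,0,0,0,0,0,0.14],[0.001,0,0,0,0,0,0.14],[0.001,-0.03,0,0,0,0,0.14],[0.001,-0.07,0,0,0,0,0.14],[0.001,-0.11,0,0,0,0,0.14],[0.001,-0.14,0,0,0,0,0.14],[0.001,-0.14,0,0,0,0,0.14],[0.001,-0.14,0,0,0,0,0.14]]' 30
python3 - <<'E'
from h import *
st();im=r.get_image("wrist"); cv2.imwrite("pics/w26.png",im)
go([380,310,210],1.2)
E
```

```text
time: 41.1
eef_pos: [534.9, -158.4, 376.3]
tcp_rot: [-0.027, 0.027, -0.706, 0.707]
force: [-0.9, -0.4, 0.4]
opening: 39.8
t 41.1 tcp [ 534.9 -158.4  376.3] gp [ 535.  -158.4  209.3] jaw -85.63 tilt [ 0. -0. -1.] F [-0.9 -0.4  0.4] open 39.8 q [-0.37  0.4   1.66 -0.    1.08  1.12]
jaw 1.2 shift [ 0.1186 -0.0013 -0.4788] turn [ 1.3000e-03 -1.5155e+00  8.0000e-04] rows>= 11.0 j6 1.12 ry_in_j?
jaw 181.2 shift [ 0.1186 -0.0013 -0.4788] turn [-8.0000e-04  1.6261e+00  1.3000e-03] rows>= 11.0 j6 1.12 ry_in_j?
```

View pics/w26.png

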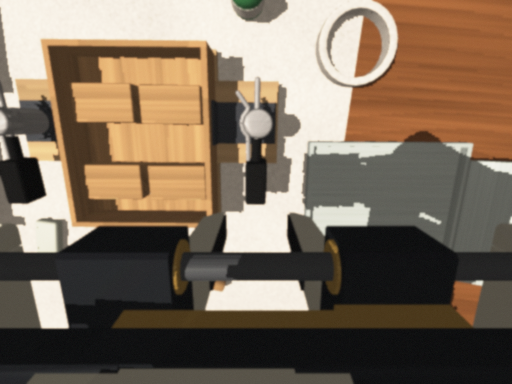

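```bash
python3 -m crank '[[0.1036,0,-0.4788,0,-1.5155,0,0.45],[0.1036,0,-0.4788,0,-1.5155,0,0.45],[0.1036,0,-0.4788,0,-1.5155,0,0.45],[0.1036,0,-0.4788,0,-1.5155,0,0.45],[0.1036,0,-0.4788,0,-1.5155,0,0.45],[0.1036,0,-0.4788,0,-1.5155,0,0.45],[0.1036,0,-0.4788,0,-1.5155,0,0.45],[0.1036,0,-0.4788,0,-1.5155,0,0.45],[0.1036,0,-0.4788,0,-1.5155,0,0.45],[0.1036,0,-0.4788,0,-1.5155,0,0.45],[0.1036,0,-0.4788,0,-1.5155,0,0.45],[0.1036,0,-0.4788,0,-1.5155,0,0.45],[0.1036,0.03,-0.4788,0,-1.5155,0,0.45],[0.1036,0.07,-0.4788,0,-1.5155,0,0.45],[0.1036,0.095,-0.4788,0,-1.5155,0,0.45],[0.1036,0.095,-0.4788,0,-1.5155,0,0.45],[0.1036,0.095,-0.4788,0,-1.5155,0,0.45],[0.1036,0.095,-0.4788,0,-1.5155,0,0.45]]' 30
python3 - <<'E'
from h import *
st();im=r.get_image("wrist"); cv2.imwrite("pics/w27.png",im)
go([395,311,54],1.2)
E
```

```text
time: 42.95
eef_pos: [395.7, 310.9, 282.5]
tcp_rot: [0.505, -0.504, 0.495, -0.495]
force: [-0.1, -1.0, 0.4]
opening: 25.7
t 42.95 tcp [395.7 310.9 282.5] gp [396.  311.  115.5] jaw 1.12 tilt [ 0.001  0.001 -1.   ] F [-0.1 -1.   0.4] open 25.7 q [0.57 0.44 1.88 0.   0.83 0.55]
jaw 1.2 shift [ 0.0001  0.0616 -0.0007] turn [-0.0015 -0.0009 -0.0011] rows>= 2.0 j6 0.55 ry_in_j?
jaw 181.2 shift [ 0.0001  0.0616 -0.0007] turn [ 1.7000e-03  3.1407e+00 -2.4000e-03] rows>= 21.0 j6 0.55 ry_in_j?
```

View pics/w27.png

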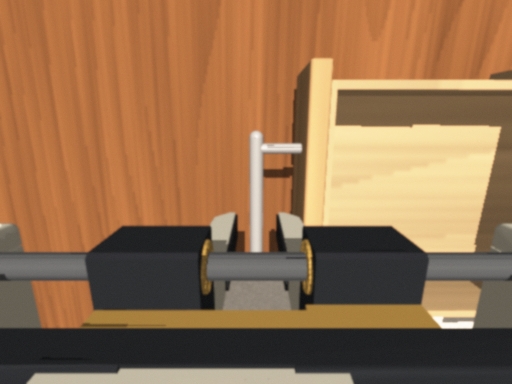

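Bar centred between the fingers (col 256). Grip and push shut.

```bash
python3 -m crank '[[0,0.03,0,0,0,0,0.45],[0,0.055,0,0,0,0,0.45],[0,0.0616,0,0,0,0,0.45],[0,0.0616,0,0,0,0,0.45],[0,0.0616,0,0,0,0,0.95],[0,0.0616,0,0,0,0,0.95],[0,0.0616,0,0,0,0,0.95],[0,0.0616,0,0,0,0,0.95]]' 30
python3 -c "
from h import *
st()"
python3 -m crank '[[0,0,0.015,0,0,0,0.95],[0,0,0.035,0,0,0,0.95],[0,0,0.055,0,0,0,0.95],[0,0,0.075,0,0,0,0.95],[0,0,0.095,0,0,0,0.95],[0,0,0.115,0,0,0,0.95],[0,0,0.135,0,0,0,0.95],[0,0,0.15,0,0,0,0.95],[0,0,0.158,0,0,0,0.95],[0,0,0.163,0,0,0,0.95],[0,0,0.165,0,0,0,0.95],[0,0,0.165,0,0,0,0.95]]' 30
python3 -c "
from h import *
st()"
```

```text
time: 43.8
eef_pos: [395.4, 311.3, 220.7]
tcp_rot: [0.506, -0.505, 0.495, -0.495]
force: [-0.2, 0.1, 7.8]
opening: 9.9
t 43.8 tcp [395.4 311.3 220.7] gp [395.6 311.5  53.7] jaw 1.2 tilt [ 0.001  0.001 -1.   ] F [-0.2  0.1  7.8] open 9.9 q [0.57 0.55 1.9  0.   0.69 0.55]
time: 45.0
eef_pos: [560.6, 314.5, 220.7]
tcp_rot: [0.506, -0.505, 0.494, -0.495]
force: [1.3, -1.9, 5.6]
opening: 9.9
t 45.0 tcp [560.6 314.5 220.7] gp [560.9 314.6  53.7] jaw 1.19 tilt [ 0.002  0.    -1.   ] F [ 1.3 -1.9  5.6] open 9.9 q [ 0.44  0.74  1.52 -0.    0.89  0.42]
```

```bash
python3 -m crank '[[0,0,0.002,0,0,0,0.95],[0,0,0.003,0,0,0,0.95],[0,0,0.003,0,0,0,0.95]]' 30
python3 -c "
from h import *
st()"
```

```text
time: 45.3
eef_pos: [561.9, 314.8, 220.6]
tcp_rot: [-0.504, 0.507, -0.496, 0.494]
force: [-14.1, -2.9, 17.2]
opening: 10.2
t 45.3 tcp [561.9 314.8 220.6] gp [561.1 314.6  53.6] jaw 1.21 tilt [-0.005 -0.001 -1.   ] F [-14.1  -2.9  17.2] open 10.2 q [0.44 0.74 1.51 0.   0.9  0.42]
```

Shut against its stop. Release, rise and move off for a final look.

```bash
python3 -m crank '[[0,0,0,0,0,0,0.45],[0,0,0,0,0,0,0.45],[0,0,0,0,0,0,0.45],[0,-0.03,0,0,0,0,0.45],[0,-0.07,0,0,0,0,0.45],[0,-0.12,0,0,0,0,0.45],[0,-0.17,0,0,0,0,0.45],[0,-0.2,-0.05,0,0,0,0.45],[0,-0.2,-0.1,0,0,0,0.45],[0,-0.2,-0.15,0,0,0,0.45],[0,-0.2,-0.2,0,0,0,0.45],[0,-0.2,-0.2,0,0,0,0.45],[0,-0.2,-0.2,0,0,0,0.45]]'
python3 - <<'E'
from h import *
st();im=r.get_image("top"); cv2.imwrite("pics/tf.png",cv2.resize(im[80:300,60:330],None,fx=2.9,fy=2.7,interpolation=cv2.INTER_CUBIC))
im=r.get_image("scene"); cv2.imwrite("pics/sf.png",cv2.resize(im,None,fx=1.5,fy=1.5,interpolation=cv2.INTER_CUBIC))
E
```

```text
time: 46.6
eef_pos: [362.4, 310.6, 420.2]
tcp_rot: [0.506, -0.505, 0.494, -0.494]
force: [0.7, 1.2, -0.4]
opening: 25.8
t 46.6 tcp [362.4 310.6 420.2] gp [362.5 310.7 253.2] jaw 1.28 tilt [ 0.001  0.001 -1.   ] F [ 0.7  1.2 -0.4] open 25.8 q [0.61 0.2  1.81 0.   1.13 0.59]
```

View pics/tf.png

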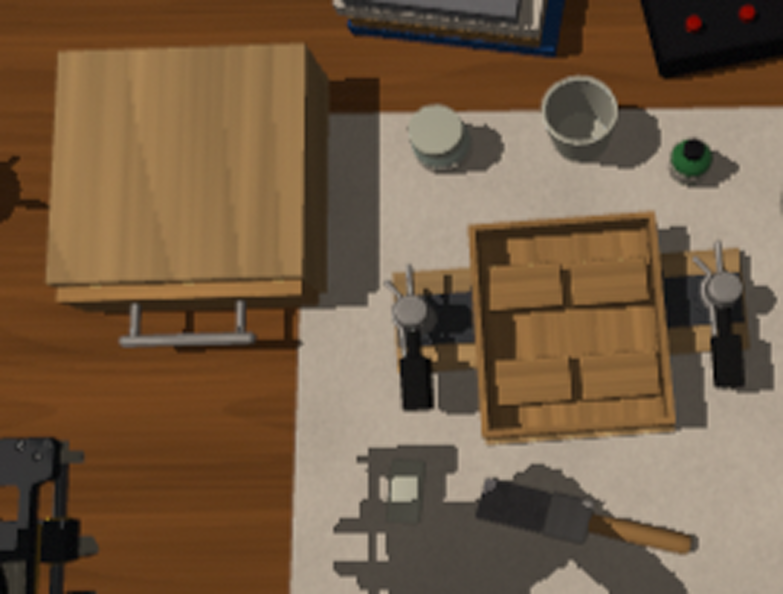

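View pics/sf.png

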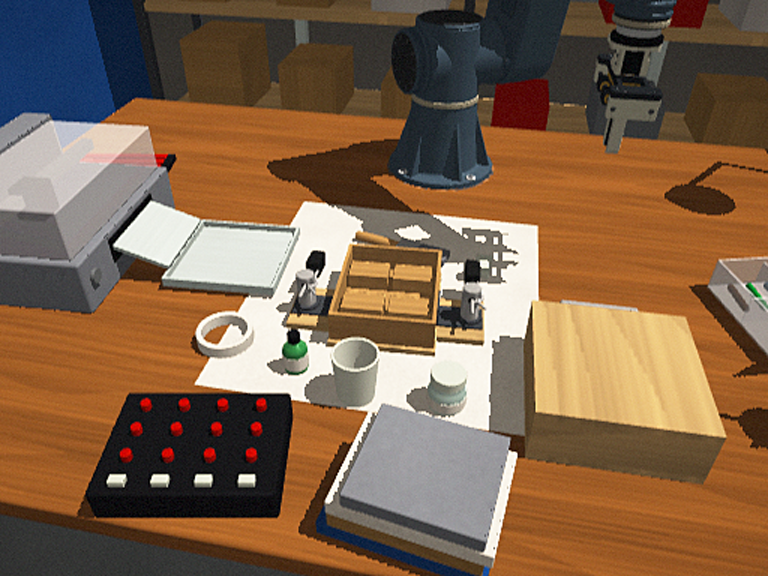

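```bash
python3 -c "
from rig import r
print(r.hand_in())"
```

```text
the job is handed in; nothing more can be done
None
```

I finished the job and handed it in at about 47 s of the 210 s allowed. No verdict came back, so the result rests on my own checks.

- **Blocks:** all four blocks went from the catch tray into the tote. The final top and scene pictures show four in the tote and an empty tray.
- **Clips:** one clip is on each pin, pushed in from the robot's side. The pictures show each leg through its hole and the bow closed round the pin. The push ended against a stop, at about 11 N on the left pin and 7 N on the right. I did not measure bow angle or clip tilt, only judged them from the pictures.
- **Drawer:** I pulled it about 165 mm to its stop (about 15 N) and later pushed it shut until it resisted (about 14 N). In the last picture the handle is back where it began.
- **Other things:** the bystanders look unmoved in the pictures; I did not measure their positions. The gripper is clear of everything.

Two readings disagreed:
- **Left clip height:** the camera put its wire 178 to 181 mm from the flange. I used 179 mm and it went in without force.
- **One tray block:** a wrist picture suggested it had turned. The next top picture showed it in its original place, and it gripped normally.

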